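# Lock a gear selector rod in neutral with its R-clip

## Robot

A 6-joint arm with a two-finger parallel gripper is mounted at the origin on a cart in front of the work surface, level with it; the furniture and walls round the work are solid. World frame = base frame: x ahead of the robot, y to its left, z up, the work surface at z = 0. Lengths are in m, angles in rad, forces in N, time in s.
With the tool pointing down it reaches from about 0.3 to 0.775 m from the base axis. Payload 14.6 kg.
Tool frame: the origin (TCP) lies on the mounting face of the last link; the fingertips stand 199 mm ahead of it and the grasp point (between the pads) lies 180 mm ahead of it; z points along the fingers, y is the direction in which the jaws open and shut (so a half turn about z gives the same grasp; the last joint's range is limited). The gripper opens to 94 mm and grips with 3 to 60 N. Pads are 16 mm wide; open, the fingers measure 119 mm over their backs; the gripper's body (75 mm by 177 mm) begins 78 mm behind the grasp point.
Start: joints at [1.266, 0.3, 1.521, -0, 1.321, -0.067], TCP at [0.13, 0.535, 0.405] pointing down, gripper open.
Joint ranges: [-3.03, 3.03], [-0.79, 2.21], [0.23, 2.52], [-1.04, 4.18], [0, 3.07], [-2.55, 2.55]. Speed limits (rad/s): [2.22, 2.22, 2.57, 3.14, 3.14, 3.14].

## Interface

Orientations are given as [roll, pitch, yaw] about the fixed x, y, z axes, in that order (R = Rz(yaw) Ry(pitch) Rx(roll)).
In Python, from station import sensors, vision, job gives the robot as it stands. The module is installed in compiled form; this text tells all that it offers.
- The arm moves only by the tool arm_command, never from a script. Its argument "plan" is one flat list of numbers, 5 for each row, row after row: the closure, from -1 (fully open) to 1 (shut), so that 0 is half open, then the shift along the world's x, y, z scaled (see below), then the turn about the world's z scaled (see below). A call has 1 to 20 rows; each row is the pose to reach, as a shift and turn from the pose commanded when the call began; what a row does not reach only later rows make up. The controller multiplies each number of a shift by 400 mm and each number of a turn by 120 degrees. A row lasts 1/10 s, in which the tool goes at most 50 mm and 8.59 degrees, less where a joint would pass 70% of its speed; a pose out of reach is approached as far as the arm can. A call with a number of a shift or a turn outside -1 to 1 is refused whole. A call with a gripper value outside its range is refused whole. The fingers move at their own pace and stop on an object; "newtons" is the grip in N (left out, the last holds). Time passes only in rows, so rows that repeat a pose let the fingers close. It gives the time, the measured TCP pose, the force and the opening at its end, in the units of the state.
- sensors.get_obs(): the state, without advancing time (a new reading comes with each control period).
- vision.camera(name): name is "side" or "top"; returns the picture (384x512x3 uint8, blue, green, red); there is no depth.
- vision.camera_params(name): a dict with "intrinsics" (3x3 intrinsics, pixels), "k1" (the pictures are not rectified: a ray, as slopes to the right and down, at radius r is drawn at 1 + k1 r^2 times it, then the intrinsics apply), "rvec" (rotation vector, rad) and "tvec" (3), from world to camera coordinates, as OpenCV has them. Camera axes: x right, y down, z forward; pixel columns grow to the right and rows downward; lengths in m; the calibration is good to about 2 mm. A picture is of the moment at which its call begins. camera_params takes no time and is no camera call.
- job.hand_in(): hands the job in, once; it reports no verdict.
Trained networks look in the newest picture that a camera, given by its name, has taken for a name from the list of things; names that differ only in an ending like _2 or _b are one class to them, and where a whole thing is asked for, a point or a joint stands for the part that bears it (a point fixed in the world has none). Each returns a list of dicts, best first, with "confidence" (0 to 1); they miss things now and then, are a little off and sometimes report something else, mostly with a low value. They report only what shows in the picture. A call takes as long as a camera call. They do not tell look-alikes from the thing itself.
- vision.search_frame(name, camera): "at" ([row, column] in pixels, amid what is visible of it).
- vision.silhouettes(name, camera): "mask" (384x512 bool, what is visible of it) and "at" ([row, column] in pixels, amid what is visible of it).
- vision.pinpoint(name, camera): "at" ([row, column] in pixels: a listed point, or the origin of a listed thing).
The state is a dict: "time_s": time; "qpos": joint angles; "joint_vel": joint speeds; "tau": joint torques, N m; "ee_pos": TCP position; "eef_rot": TCP orientation; "force": force on the tool from outside, world axes, zero at the start; "moment": the same for the moment, N m; "grip_width": finger opening in m.
Only numpy, scipy, OpenCV 4.12 (cv2) and the standard library are available. Lean on these libraries where they do the work, as an engineer would, in place of code of your own. Each camera call takes 0.05 s, during which the arm holds its last target.

## Task

Set the rod of the gear selector unit to neutral, its middle click, and lock it there: push the straight leg of the big R-clip that lies in the pin tray through the cross-hole of the rod until the bent leg has snapped home over the rod, and let go. Leave the other things in the tray and on the bench lying where they are.

Things in the scene. Friction and masses are not known exactly. Their poses are not given: they have to be found in the camera images.
- selector: Gear selector unit, fixed: aluminium casting (flange 112 x 134 mm; body 86 x 106 mm, 56 mm high; boss, radius 24 mm, to 72 mm height) with a vertical rod under a black knob. Two 12 mm pillars at y = -45 and +45 mm carry a grey guide plate (36 x 114 mm, from 100 to 120 mm height, nuts to 128 mm). Origin: rod axis at bench height. z up; x along the rod's cross-hole, roughly away from the robot.
- rod_hole (a point): Centre of the cross-hole, on the axis of the 26 mm steel rod, moving with it; at 86 mm height in neutral. The hole is 11 mm wide, its edges slightly broken, right through along this point's x (axes as selector). It stands free in neutral only, in the window between boss and guide plate (72 to 100 mm height), open to -x and +x; the clip is best pushed in along +x from the robot's side.
- rod (a joint): Height of the rod, m: 0 = middle click (neutral); the others at -0.025 (pushed in: it starts here) and +0.025 (pulled out), stops at 0.0275 either way. A sprung ball makes the clicks: it takes 6 to 13 N to leave one, and past half-way it jumps on to the next. Let go within 11 mm of a click it falls into that click.
- knob_centre (a point): Middle of the black mushroom knob on top of the rod, at its thickest: 37 mm across, 32 mm high, its top 14 mm above and its underside 18 mm below this point (tapering to a 16 mm neck). With the rod pushed in, this point is 21 mm above the guide plate and 13 mm above the plate's nuts (45 mm to either side in y). It moves with the rod.
- clip_eye (a point): R-clip, flat, of 8 mm steel wire, 168 mm long, 0.12 kg. This is the middle of its eye, a loop 42 mm wide over the wires (y), with straight sides along x from -9 to +9 mm; the eye ends 30 mm behind (-x). All clip points lie half-way up the wire (4 mm above its underside) and share axes: x from the eye to the leg's free end, y from straight to bent leg, z up. To push the clip in, hold it here.
- clip_legs (a point): Point between the clip's two legs, +88 mm in x and -9.7 mm in y from clip_eye, at the bent leg's hump: both legs together are 24 mm wide in y here. Fingers here would be where the rod must go. In the tray this part sticks out 20 to 30 mm in front of the tray's edge, its wires 3 mm above the bench.
- clip_seat (a point): Point on the middle of the straight leg that lies at the centre of the cross-hole when the clip is home (+84 mm in x, -17 mm in y from clip_eye). Opposite is the hump of the bent leg, which hugs the rod from outside; it has narrow throats 16 mm before and behind, and its flared end reaches 37 mm in front of this point.
- clip_tip (a point): Free end of the straight leg (tapered to 5 mm), 53.5 mm in front of clip_seat. It enters the hole before the bent leg meets the rod.
- clip_spring (a joint): Spread of the springy bent leg, rad: 0 relaxed, up to 0.1 while it rides over the rod (a push of some 10 to 18 N along x), 0.01 to 0.03 once the hump has snapped home. Going on past home takes more force again. Pinching the legs together does not move it. Home, the clip stays when let go and sags by up to 9 degrees.
- tray: Pin tray of grey sheet steel, fixed: 104 mm (x) by 156 mm (y), floor 3 mm thick, three lanes along x, each 48 mm wide, walls 32 mm high (back wall 38 mm), open at its front edge (x = -52 mm) towards the robot. Origin: centre of its underside. The R-clip lies flat in one lane, its eye inside, its legs sticking out in front: there is no room for fingers beside the eye.
- r_clip: The R-clip (see clip_eye). Origin under the middle of its eye, same axes.
- hex_bolt: Bystander: steel hex bolt, 71 x 28 x 24 mm, in another lane of the tray. Origin at its underside.
- hose_fitting: Bystander: brass hose fitting, 52 x 24 x 21 mm, in another lane of the tray. Origin at its underside.
- screwdriver: Bystander: screwdriver with a black handle, 200 x 29 x 26 mm, lying along the front edge of the bench. Origin at its underside.
- ring: Bystander: plain aluminium ring, 68 mm across, 18 mm high, towards the back of the bench; the bench between it and the screwdriver is free. Origin at its underside.
Things that resemble listed ones, but are neither listed nor needed, are in the scene too. There is more than one size of the r_clip; the job needs the largest.

How it is judged:
On the way:
1. the selector rod stands in its middle click (value of joint rod between -0.005 and 0.005 m), for 0.2 s.
At the end, for the whole second after the job is handed in: Rod in its middle click (within 5 mm of 0); R-clip's straight leg through the cross-hole and home: clip_seat within 6 mm of the hole's centre, leg within 0.25 rad of the hole's direction, bent leg snapped over the rod (spread below 0.05 rad); all at rest (all of step 1 and distance between clip_seat and rod_hole below 0.006 m and angle between the x axis of clip_seat and the x axis of rod_hole, either way round below 0.25 rad and value of joint clip_spring below 0.05 rad and linear speed of r_clip below 0.02 m/s and velocity of joint rod between -0.01 and 0.01 m/s); the robot touches nothing.
It fails at once if the hex bolt is moved more than 30 mm (distance of hex_bolt from where it was at the start of the episode above 0.03 m).
It fails at once if the hose fitting is moved more than 30 mm (distance of hose_fitting from where it was at the start of the episode above 0.03 m).
It fails at once if the screwdriver is moved more than 30 mm (distance of screwdriver from where it was at the start of the episode above 0.03 m).
It fails at once if the ring is moved more than 30 mm (distance of ring from where it was at the start of the episode above 0.03 m).
It also fails if it takes over 67 s, if anything falls off the work surface, if the arm or the gripper's body presses on something with over 40 N, if the wrist force passes 120 N, or if a joint passes its speed limit or range.

## Working session

There is one attempt and no reset: what is moved stays moved. The work goes in short steps, Python scripts to look and compute and a tool call to move; the robot and the scene stay as the last step left them, time stands still between calls to the robot, and variables do not carry over. Pictures are saved under pics/ and viewed, and the job is handed in when it is done.

Besides the shell and the picture viewer there is one more tool, called after ">>>" by a JSON object that holds its "op" and its "data", one argument or row to a line. arm_command: Moves the arm, as the interface text tells. Its arguments: {"type":"object","properties":{"plan":{"type":"array"},"newtons":{"type":"number"}},"required":["plan"]}

```bash
mkdir -p pics
cat > h.py <<'E'
import numpy as np, cv2
from station import sensors, vision, job
def P(n):
    p=vision.camera_params(n); return np.array(p["intrinsics"],float),p["k1"],cv2.Rodrigues(np.array(p["rvec"],float))[0],np.array(p["tvec"],float).ravel()
def ray(n,rc):
    K,k1,R,t=P(n); d=np.array([k1,0,0,0,0.])[:5]
    u=cv2.undistortPointsIter(np.array([[[rc[1],rc[0]]]],float),K,d,None,None,(3,100,1e-10)).ravel()
    v=R.T@np.array([u[0],u[1],1.]); return -R.T@t, v/np.linalg.norm(v)
def atz(n,rc,z):
    o,v=ray(n,rc); return o+v*(z-o[2])/v[2]
def tri(a,b):
    (o1,v1),(o2,v2)=ray("side",a),ray("top",b)
    s=np.linalg.lstsq(np.c_[v1,-v2],o2-o1,rcond=None)[0]
    p,q=o1+s[0]*v1,o2+s[1]*v2
    return (p+q)/2,np.linalg.norm(p-q)
def proj(n,X):
    K,k1,R,t=P(n); x,_=cv2.projectPoints(np.array(X,float).reshape(-1,3),cv2.Rodrigues(R)[0],t,K,np.array([k1,0,0,0,0.]))
    return x.reshape(-1,2)[:,::-1]
E
python3 - <<'E'
from h import *
o=sensors.get_obs(); print({k:np.round(v,3) for k,v in o.items()})
for n in("side","top"):
    im=vision.camera(n); cv2.imwrite(f"pics/{n}0.png",im)
    K,k1,R,t=P(n); print(n,np.round(K,1).tolist(),k1,(-R.T@t).round(3),R[2].round(2))
for n in("side","top"):
    for w in("selector","rod_hole","knob_centre","clip_eye","clip_legs","clip_seat","clip_tip","tray","r_clip"):
        print(n,w,[(np.round(d["at"],1).tolist(),round(d["confidence"],2)) for d in vision.pinpoint(w,n)][:4])
print(sensors.get_obs()["time_s"])
E
```

```text
{'time_s': np.float64(0.0), 'qpos': array([ 1.266,  0.3  ,  1.522, -0.   ,  1.321, -0.067]), 'joint_vel': array([-0.003,  0.   ,  0.001, -0.001, -0.   ,  0.002]), 'tau': array([ 2.0000e-03, -5.3181e+01, -3.5273e+01,  7.1000e-02,  2.4000e-02,
       -0.0000e+00]), 'ee_pos': array([0.13 , 0.534, 0.404]), 'eef_rot': array([-3.14 , -0.   ,  2.904]), 'force': array([0.338, 1.427, 0.658]), 'moment': array([ 0.073, -0.035,  0.034]), 'grip_width': np.float64(0.094)}
side [[439.2, 0.0, 256.4], [0.0, 439.2, 191.5], [0.0, 0.0, 1.0]] 0.038854174509012414 [ 0.131 -1.165  0.644] [ 0.26  0.89 -0.36]
top [[483.6, 0.0, 258.7], [0.0, 483.6, 197.8], [0.0, 0.0, 1.0]] 0.0523945404901914 [0.303 0.12  1.467] [ 0.15  0.   -0.99]
side selector [([265.7, 320.3], 0.6)]
side rod_hole []
side knob_centre [([222.0, 321.9], 0.53)]
side clip_eye [([250.0, 227.6], 0.59), ([203.3, 225.0], 0.5), ([180.0, 247.6], 0.5)]
side clip_legs [([215.9, 261.1], 0.48), ([209.6, 222.0], 0.48), ([186.6, 260.8], 0.45)]
side clip_seat [([187.9, 258.1], 0.57), ([211.6, 256.9], 0.5), ([208.3, 218.5], 0.44)]
side clip_tip [([215.2, 242.1], 0.67), ([185.7, 265.5], 0.44), ([212.8, 224.2], 0.41)]
side tray [([209.5, 270.5], 0.67)]
side r_clip [([203.0, 226.0], 0.56), ([181.1, 250.3], 0.49)]
top selector [([195.5, 238.2], 0.6), ([170.3, 364.2], 0.59)]
top rod_hole [([166.7, 364.1], 0.56), ([167.4, 366.7], 0.23)]
top knob_centre [([158.3, 372.8], 0.51)]
top clip_eye [([166.7, 241.7], 0.79), ([223.4, 189.4], 0.5), ([178.2, 131.8], 0.43)]
top clip_legs [([193.2, 240.1], 0.65), ([167.8, 365.8], 0.54), ([167.3, 146.6], 0.49), ([230.8, 213.8], 0.47)]
top clip_seat [([197.6, 235.6], 0.74), ([171.5, 150.4], 0.57), ([232.4, 211.5], 0.51)]
top clip_tip [([209.1, 239.0], 0.72), ([163.6, 157.9], 0.67), ([232.5, 223.4], 0.59)]
top tray [([172.8, 223.3], 0.65)]
top r_clip [([169.1, 238.2], 0.6), ([177.8, 131.3], 0.59), ([220.2, 193.0], 0.44), ([165.3, 239.7], 0.21)]
1.0
```

Run:
```python
import cv2
for n in("side","top"):
    im=cv2.imread(f"pics/{n}0.png"); cv2.imwrite(f"pics/{n}0b.png",cv2.resize(im,(768,576),interpolation=cv2.INTER_CUBIC))
im=cv2.imread("pics/top0.png"); cv2.imwrite("pics/topcrop.png",cv2.resize(im[130:260,110:310],(800,520),interpolation=cv2.INTER_CUBIC))
im=cv2.imread("pics/side0.png"); cv2.imwrite("pics/sidecrop.png",cv2.resize(im[160:290,190:390],(800,520),interpolation=cv2.INTER_CUBIC))
```

```text
(no output)
```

View pics/top0b.png

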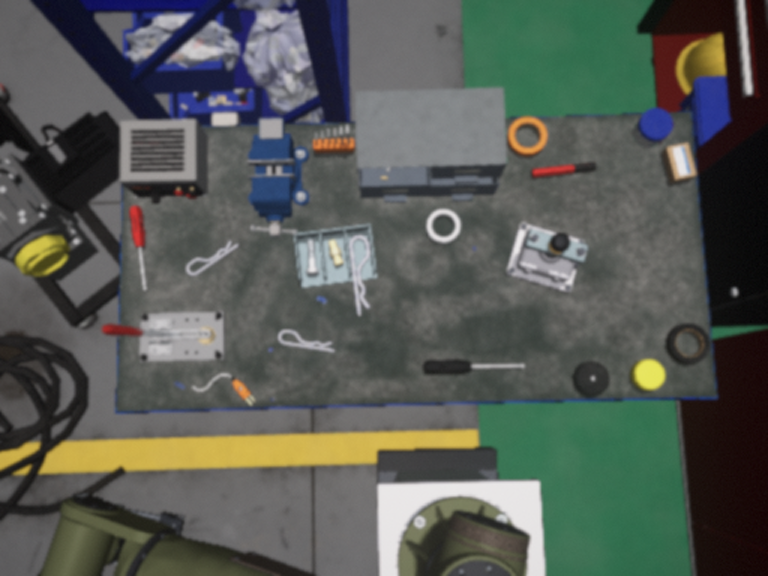

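View pics/side0b.png

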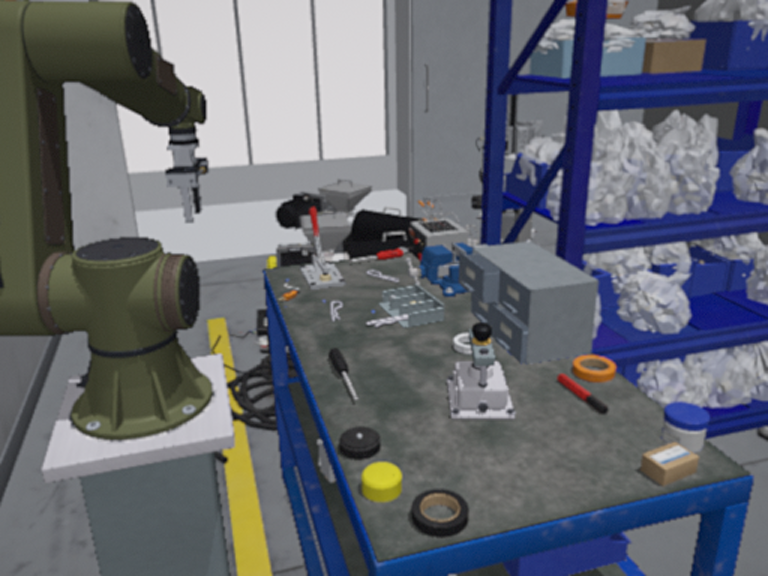

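View pics/topcrop.png

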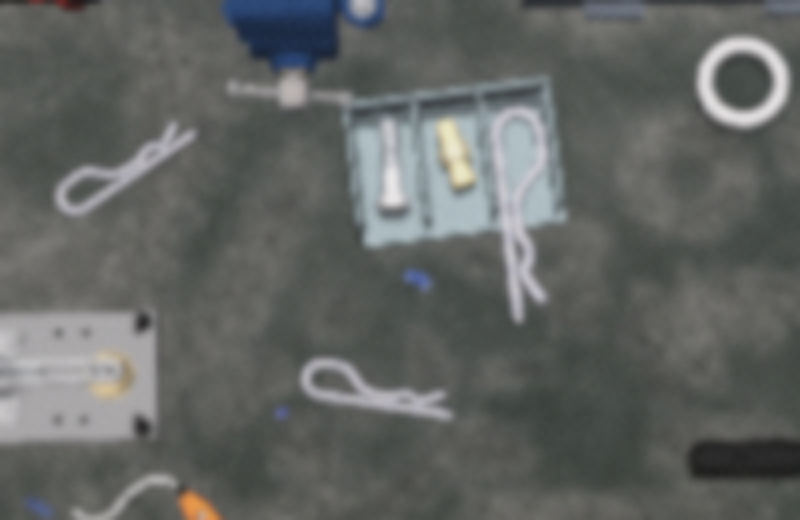

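View pics/sidecrop.png

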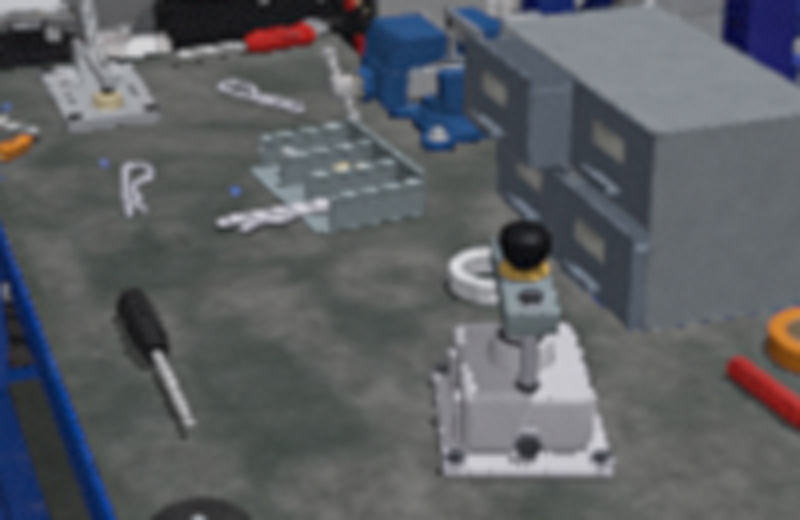

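The top view shows three R-clips: at (178,131) and (221,192), both on the bench, and at (167,241), whose eye is in the right-hand lane of the tray. The third is clearly the largest, about 53 px long against about 38 px, and it is the only one in the tray with its legs sticking out the front. It is the one to use, and the enlarged crops confirm it. In the side view its legs are at about (213,255) and the knob is at (222,322).

Run:
```python
from h import *
print("knob",tri((222,321.9),(158.3,372.8)))
print("tip",tri((215.2,242.1),(209.1,239)), "legs",tri((215.9,261.1),(193.2,240.1)))
print("seat",tri((211.6,256.9),(197.6,235.6)))
for w,rc in(("eye",(166.7,241.7)),("legs",(193.2,240.1)),("seat",(197.6,235.6)),("tip",(209.1,239))): print(w,atz("top",rc,.007).round(4))
print("selorigin",tri((265.7,320.3),(170.3,364.2)))
print("tray",tri((209.5,270.5),(172.8,223.3)))
for n in("side","top"):
    for w in("selector","r_clip","tray","knob_centre"):
        for d in vision.silhouettes(w,n)[:3]:
            m=d["mask"].astype(np.uint8); c=max(cv2.findContours(m,0,1)[0],key=cv2.contourArea)
            print(n,w,round(d["confidence"],2),np.round(d["at"]),m.sum(),cv2.boundingRect(c),cv2.minAreaRect(c))
            cv2.imwrite(f"pics/m_{n}_{w}_{int(d['at'][1])}.png",m*255)
im=cv2.imread("pics/top0.png"); cv2.imwrite("pics/selcrop.png",cv2.resize(im[140:205,330:410],(800,650)[0:2],interpolation=cv2.INTER_CUBIC)[:600])
im=cv2.imread("pics/top0.png"); cv2.imwrite("pics/clipcrop.png",cv2.resize(im[145:220,190:290],(800,600),interpolation=cv2.INTER_CUBIC))
```

```text
knob (array([ 0.59996896, -0.19544913,  0.1373467 ]), np.float64(0.005945270759763288))
tip (array([0.48071307, 0.18779573, 0.01032356]), np.float64(0.010409490480030176)) legs (array([ 5.39490710e-01,  1.82200974e-01, -3.78622009e-04]), np.float64(0.006462851584622961))
seat (array([0.52622967, 0.19521709, 0.01232652]), np.float64(0.010370807207138158))
eye [0.6176 0.1759 0.007 ]
legs [0.5351 0.1826 0.007 ]
seat [0.5219 0.1966 0.007 ]
tip [0.4863 0.187  0.007 ]
selorigin (array([ 0.59540961, -0.19938541,  0.00562671]), np.float64(0.0008191806216480737))
tray (array([ 0.5989436 ,  0.23461582, -0.00486874]), np.float64(0.007120477663933454))
side r_clip 0.59 [181. 259.] 15 (257, 185, 7, 3) ((260.0999755859375, 185.70001220703125), (6.324554920196533, 1.2649110555648804), 18.434947967529297)
side r_clip 0.46 [215. 257.] 71 (247, 211, 24, 6) ((258.6153869628906, 213.57691955566406), (3.3339738845825195, 23.337818145751953), 78.69007110595703)
side tray 0.57 [203. 272.] 838 (254, 190, 42, 28) ((274.5151062011719, 203.58558654785156), (26.589155197143555, 40.54990768432617), 79.9920196533
[... 163 characters left out ...]
22021484375, 171.10379028320312), (48.21355438232422, 36.675262451171875), 15.945395469665527)
top r_clip 0.55 [187. 239.] 157 (233, 167, 9, 37) ((237.84617614746094, 184.7692413330078), (36.218143463134766, 6.2017364501953125), 82.87498474121094)
top r_clip 0.52 [230. 205.] 81 (195, 223, 22, 10) ((205.6000213623047, 229.20001220703125), (20.238576889038086, 6.324555397033691), 18.43494987487793)
top r_clip 0.45 [173. 146.] 120 (128, 163, 28, 14) ((142.3793182373047, 171.05174255371094), (7.221854209899902, 28.75611114501953), 66.80140686035156)
top tray 0.58 [173. 222.] 1486 (196, 149, 55, 42) ((222.9447479248047, 169.791259765625), (36.372108459472656, 52.174415588378906), 82.303955078125)
```

View pics/selcrop.png

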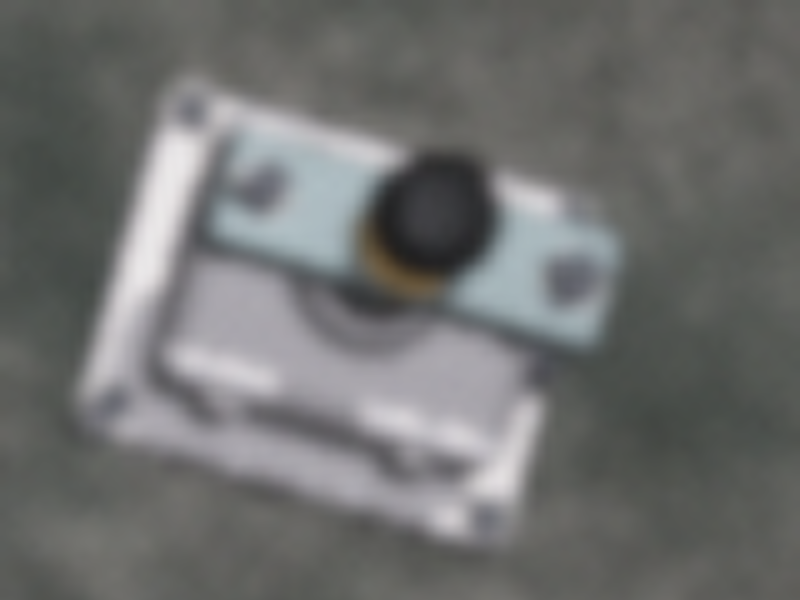

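View pics/clipcrop.png

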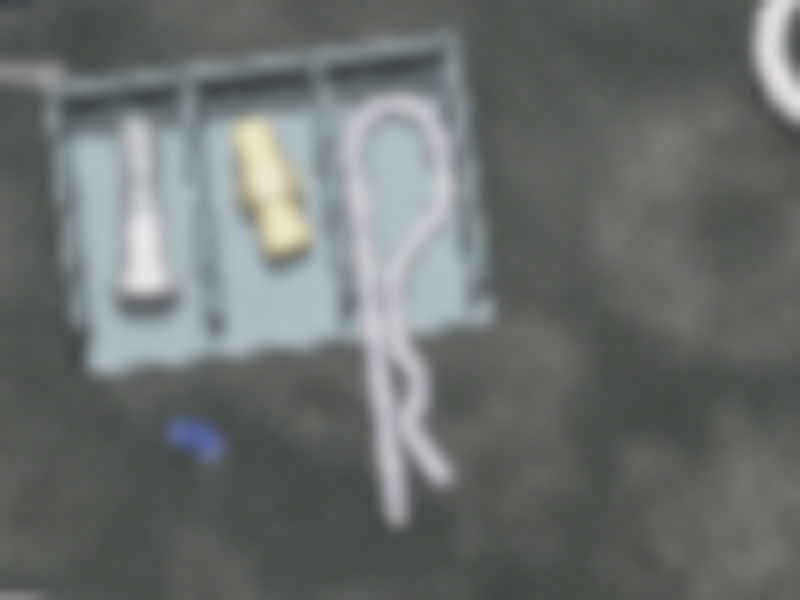

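Run:
```python
from h import *
f=lambda x,y,z,s,o: atz("top",(o[0]+(y+.5)/s-.5,o[1]+(x+.5)/s-.5),z)[:2]
o=(140,330)
def ang(a): return np.degrees(np.arctan2(a[1],a[0]))
pl=[f(*p,.12,10,o) for p in((232,125),(622,232),(597,352),(205,240))]
print("plate",np.round(pl,4),np.mean(pl,0),"yaw",ang(pl[0]-pl[1])-90,ang(pl[3]-pl[2])-90,ang(pl[0]-pl[3]),np.linalg.norm(pl[0]-pl[1]),np.linalg.norm(pl[0]-pl[3]))
fl=[f(*p,.01,10,o) for p in((185,75),(80,425),(510,545))]
print("flange",np.round(fl,4),"yaw",ang(fl[0]-fl[1]),ang(fl[1]-fl[2])-90,np.linalg.norm(fl[0]-fl[1]),np.linalg.norm(fl[1]-fl[2]),(fl[0]+fl[2])/2)
nuts=[f(*p,.128,10,o) for p in((262,182),(573,275))]
print("nuts",np.round(nuts,4),np.mean(nuts,0),ang(nuts[0]-nuts[1])-90,np.linalg.norm(nuts[0]-nuts[1]))
print("knob",f(437,210,.15,10,o))
o=(145,190)
for n,p in dict(tip=(398,525),legtop=(356,160),eyeback=(400,97),bentend=(447,485),eyeL=(350,160),eyeR=(448,165),hump=(424,390),humpL=(378,390)).items(): print(n,f(*p,.007,8,o).round(4))
for n,p in dict(bl=(90,375),br=(492,318),).items(): print("tray",n,f(*p,.002,8,o).round(4))
for n,p in dict(tl=(48,80),tr=(458,35)).items(): print("tray",n,f(*p,.038,8,o).round(4))
```

```text
plate [[ 0.6266 -0.1451]
 [ 0.5923 -0.253 ]
 [ 0.558  -0.2438]
 [ 0.5935 -0.1358]] [ 0.59263124 -0.19442829] yaw -17.656016409037292 -18.182604390483476 -15.822342464543214 0.11320482320777095 0.03442904126966057
flange [[ 0.6693 -0.1533]
 [ 0.5608 -0.1157]
 [ 0.5202 -0.2435]] yaw -19.110555115321723 -17.63396417017765 0.11481958347645899 0.13417498591116142 [ 0.59472659 -0.19840591]
nuts [[ 0.608  -0.1511]
 [ 0.5787 -0.2364]] [ 0.59335341 -0.19374221] -18.973543003709324 0.09017718688900192
knob [ 0.59361598 -0.1943644 ]
tip [0.4829 0.1861]
legtop [0.625  0.1993]
eyeback [0.6494 0.1818]
bentend [0.4977 0.1671]
eyeL [0.6251 0.2016]
eyeR [0.622  0.1639]
hump [0.5346 0.1751]
humpL [0.5351 0.1926]
tray bl [0.5447 0.3032]
tray br [0.5626 0.1485]
tray tl [0.6522 0.3135]
tray tr [0.6654 0.1581]
```

>>> {"op": "arm_command", "data": {
  "plan": [-1,0.625,-1,0,-0.787,-1,0.625,-1,0,-0.787,-1,0.625,-1,0,-0.787,-1,0.625,-1,0,-0.787,-1,0.625,-1,0,-0.787,-1,0.625,-1,0,-0.787,-1,0.625,-1,0,-0.787,-1,0.625,-1,0,-0.787,-1,0.625,-1,0,-0.787,-1,0.625,-1,0,-0.787,-1,0.625,-1,0,-0.787,-1,0.625,-1,0,-0.787,-1,0.625,-1,0,-0.787],
  "newtons": 60
}}

```text
time_s: 2.7
ee_pos: [0.3794, 0.1347, 0.4047]
eef_rot: [3.142, -0.0, 1.26]
force: [0.4, -0.4, 0.3]
grip_width: 0.0937
```

>>> {"op": "arm_command", "data": {
  "plan": [-1,0.535,-0.8275,0,0,-1,0.535,-0.8275,0,0,-1,0.535,-0.8275,0,0,-1,0.535,-0.8275,0,0,-1,0.535,-0.8275,0,0,-1,0.535,-0.8275,0,0,-1,0.535,-0.8275,0,0,-1,0.535,-0.8275,0,0,-1,0.535,-0.8275,0,0,-1,0.535,-0.8275,0,0,-1,0.535,-0.8275,-0.1,0,-1,0.535,-0.8275,-0.1,0]
}}

```text
time_s: 3.9
ee_pos: [0.5929, -0.1948, 0.3608]
eef_rot: [-3.135, -0.001, 1.259]
force: [0.3, -0.5, 0.0]
grip_width: 0.0938
```

Run:
```python
from h import *
for n,c in(("side",(slice(130,260),slice(260,400))),("top",(slice(110,230),slice(300,430)))):
    im=vision.camera(n); cv2.imwrite(f"pics/{n}1.png",cv2.resize(im[c],None,fx=4,fy=4,interpolation=cv2.INTER_CUBIC))
o=sensors.get_obs(); print(o["ee_pos"],o["eef_rot"],o["qpos"])
```

```text
[ 0.59350958 -0.19531395  0.36548565] [-3.14097632e+00 -7.85624881e-05  1.25807482e+00] [-3.76535255e-01  4.98227492e-01  1.33812237e+00  4.05123527e-05
  1.30586288e+00 -6.38243956e-02]
```

View pics/side1.png

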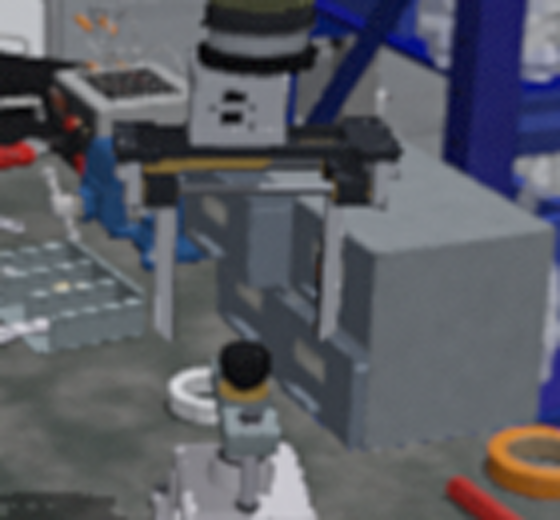

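View pics/top1.png

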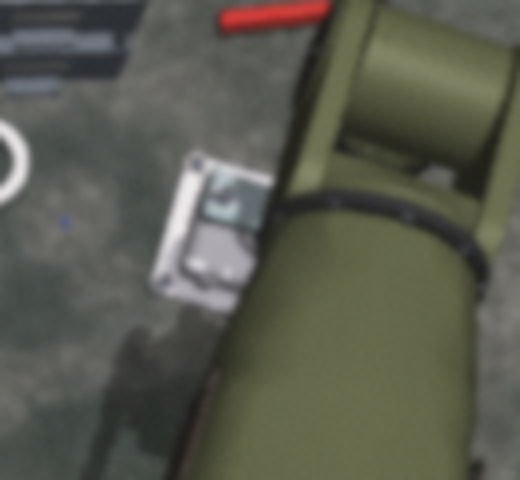

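The side view shows the open fingers at about (290,302) and (290,343) px. They stand either side of the knob along the selector's x axis, with the knob centred between them at (221,321). I'll go down, grip and lift 25 mm.

>>> {"op": "arm_command", "data": {
  "plan": [-1,0,0,-0.1,0,-1,0,0,-0.105,0,-1,0,0,-0.105,0,0,0,0,-0.105,0,0.1,0,0,-0.105,0,0.4,0,0,-0.105,0,0.4,0,0,-0.105,0,0.4,0,0,-0.105,0,0.4,0,0,-0.105,0,0.4,0,0,-0.105,0,0.4,0,0,-0.105,0],
  "newtons": 60
}}

```text
time_s: 5.1
ee_pos: [0.5933, -0.1964, 0.3224]
eef_rot: [-3.139, -0.0, 1.256]
force: [-4.6, 0.5, 1.3]
grip_width: 0.0349
```

>>> {"op": "arm_command", "data": {
  "plan": [0.5,0,0,0.012,0,0.5,0,0,0.024,0,0.5,0,0,0.036,0,0.5,0,0,0.048,0,0.5,0,0,0.062,0,0.5,0,0,0.062,0,0.5,0,0,0.062,0,0.5,0,0,0.062,0]
}}

```text
time_s: 5.9
ee_pos: [0.5932, -0.1964, 0.3481]
eef_rot: [-3.14, 0.0, 1.255]
force: [-9.8, 1.9, -1.9]
grip_width: 0.0344
```

Run:
```python
from h import *
im=vision.camera("side"); cv2.imwrite(f"pics/side2.png",cv2.resize(im[190:290,270:370],None,fx=6,fy=6,interpolation=cv2.INTER_CUBIC))
print(vision.pinpoint("knob_centre","side")[:2],vision.pinpoint("rod_hole","side")[:2])
print(proj("side",[[.594,-.196,.141],[.594,-.196,.166],[.594,-.196,.086]]))
```

```text
[{'at': [212.0, 321.4], 'confidence': 0.78}] [{'at': [241.6, 322.5], 'confidence': 0.75}]
[[220.86709123 321.06209332]
 [212.28933591 321.37780818]
 [239.28510826 320.39076061]]
```

View pics/side2.png

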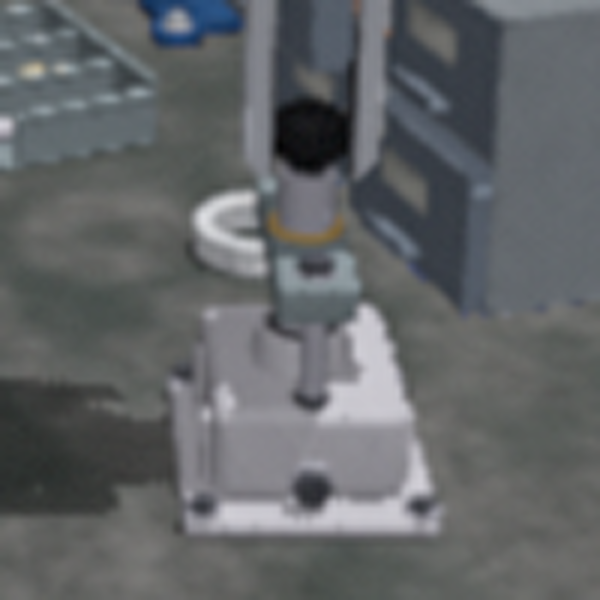

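The knob has risen 25 mm: it is at row 212.0, and neutral should appear at 212.3. I'll release it, check the rod and move above the clip legs.

>>> {"op": "arm_command", "data": {
  "plan": [-1,0,0,0,0,-1,0,0,0,0,-1,0,0,0,0,-1,0,0,0,0,-1,0,0,0.1425,0,-1,0,0,0.1425,0,-1,0,0,0.1425,0,-1,-0.154,0.9465,0.1425,-0.556,-1,-0.154,0.9465,0.1425,-0.556,-1,-0.154,0.9465,0.1425,-0.556,-1,-0.154,0.9465,0.1425,-0.556,-1,-0.154,0.9465,0.1425,-0.556,-1,-0.154,0.9465,0.1425,-0.556,-1,-0.154,0.9465,0.1425,-0.556,-1,-0.154,0.9465,0.1425,-0.556,-1,-0.154,0.9465,0.1425,-0.556,-1,-0.154,0.9465,0.1425,-0.556,-1,-0.154,0.9465,0.1425,-0.556]
}}

```text
time_s: 7.85
ee_pos: [0.532, 0.1817, 0.4037]
eef_rot: [3.141, 0.001, 0.093]
force: [-0.1, 0.3, -0.0]
grip_width: 0.0938
```

Run:
```python
from h import *
im=vision.camera("side"); cv2.imwrite(f"pics/side3.png",cv2.resize(im[190:290,270:370],None,fx=6,fy=6,interpolation=cv2.INTER_CUBIC))
im2=vision.camera("top"); cv2.imwrite(f"pics/top3.png",im2); cv2.imwrite(f"pics/side3f.png",im)
o=sensors.get_obs(); print(o["ee_pos"],o["eef_rot"],o["qpos"])
for w in("knob_centre","rod_hole","selector"):
  print(w,[(np.round(d["at"],1),d["confidence"]) for n in("side","top") for d in vision.pinpoint(w,n)[:2]])
cv2.imwrite("pics/top3s.png",cv2.resize(im2[140:205,330:410],None,fx=9,fy=9,interpolation=cv2.INTER_CUBIC))
```

```text
[0.53222182 0.18113081 0.40400011] [3.14144161e+00 6.11183804e-04 9.09287500e-02] [ 2.62892004e-01  3.27724333e-01  1.48610497e+00 -4.55681060e-05
  1.32839137e+00  1.74277049e+00]
knob_centre [(array([213.6, 321.3]), 0.65), (array([159.7, 374.5]), 0.71)]
rod_hole [(array([238.6, 321.7]), 0.83), (array([170.2, 369.4]), 0.51)]
selector [(array([253.5, 230.1]), 0.48), (array([166.8, 363.9]), 0.83)]
```

View pics/side3.png

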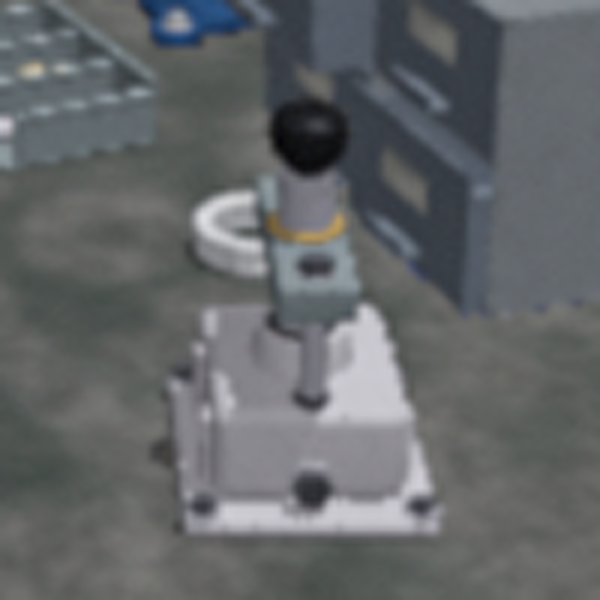

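View pics/top3s.png

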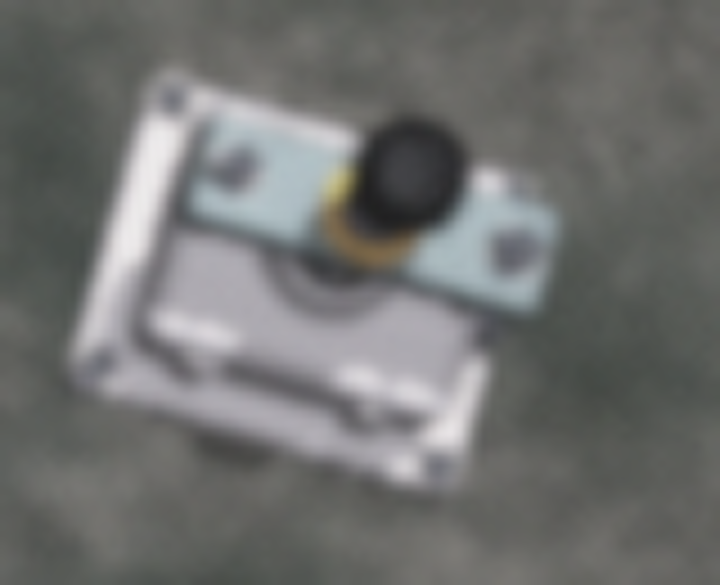

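The rod sits in its middle click: the knob stays at row ~212 after release and the rod shows a longer grey shaft. Next is the descent onto the legs.

>>> {"op": "arm_command", "data": {
  "plan": [-0.2,0,0,-0.12,0,-0.2,0,0,-0.24,0,-0.2,0,0,-0.36,0,-0.2,0,0,-0.46,0,-0.2,0,0,-0.5,0,-0.2,0,0,-0.508,0,-0.2,0,0,-0.508,0,-0.2,0,0,-0.508,0]
}}

```text
time_s: 9.05
ee_pos: [0.5321, 0.1821, 0.2017]
eef_rot: [-3.141, -0.001, 0.091]
force: [0.3, -0.0, 0.2]
grip_width: 0.0562
```

Run:
```python
from h import *
im=vision.camera("side"); cv2.imwrite(f"pics/side4.png",cv2.resize(im[160:240,210:310],None,fx=7,fy=7,interpolation=cv2.INTER_CUBIC))
o=sensors.get_obs(); print(o["ee_pos"],o["eef_rot"],o["force"])
```

```text
[0.53210964 0.18209825 0.20187924] [-3.14141297e+00 -9.24654385e-04  9.09702401e-02] [ 1.15979046 -0.1055475   0.78340847]
```

View pics/side4.png

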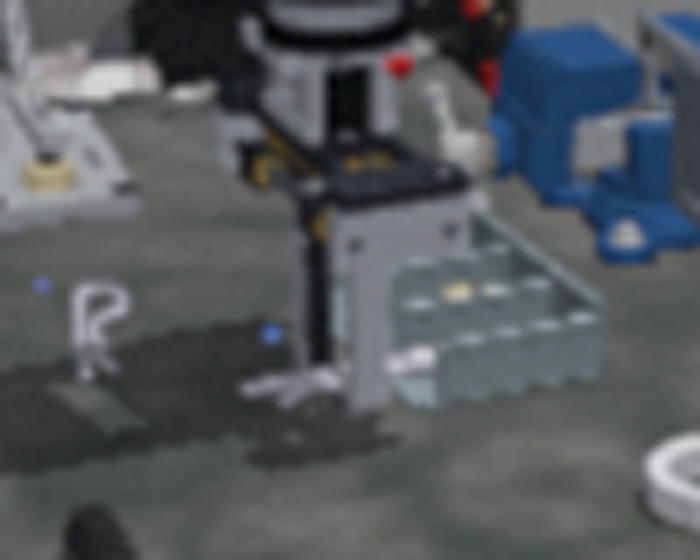

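>>> {"op": "arm_command", "data": {
  "plan": [0.8,0,0,0,0,0.8,0,0,0,0,0.8,0,0,0,0,0.8,0,0,0,0,0.8,0,0,0,0,0.8,-0.03,-0.0035,0,0,0.8,-0.08,-0.0093,0,0,0.8,-0.13,-0.0151,0,0,0.8,-0.18,-0.021,0,0,0.8,-0.23,-0.0267,0,0,0.8,-0.28,-0.0325,0,0,0.8,-0.31,-0.036,0,0,0.8,-0.31,-0.036,0,0,0.8,-0.31,-0.036,0,0],
  "newtons": 30
}}

```text
time_s: 10.5
ee_pos: [0.4084, 0.1678, 0.2015]
eef_rot: [-3.141, -0.001, 0.091]
force: [0.4, 0.3, -0.3]
grip_width: 0.0186
```

Run:
```python
from h import *
im=vision.camera("side"); cv2.imwrite(f"pics/side5.png",cv2.resize(im[160:240,190:310],None,fx=6,fy=6,interpolation=cv2.INTER_CUBIC))
im=vision.camera("top"); cv2.imwrite(f"pics/top5.png",cv2.resize(im[140:240,180:290],None,fx=6,fy=6,interpolation=cv2.INTER_CUBIC))
```

```text
(no output)
```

View pics/side5.png

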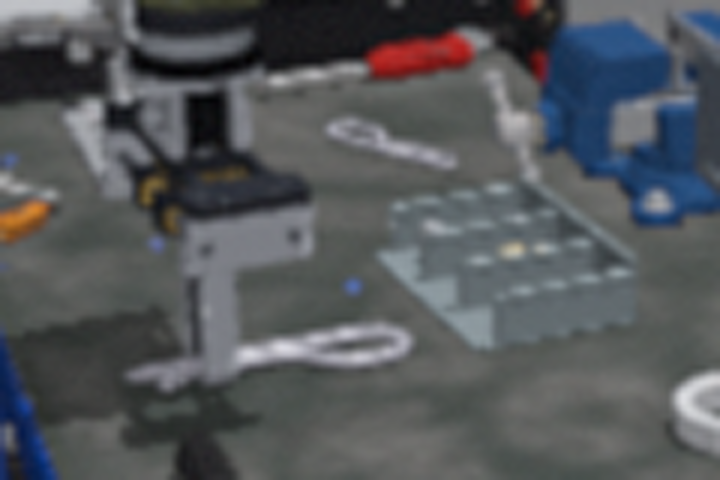

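View pics/top5.png

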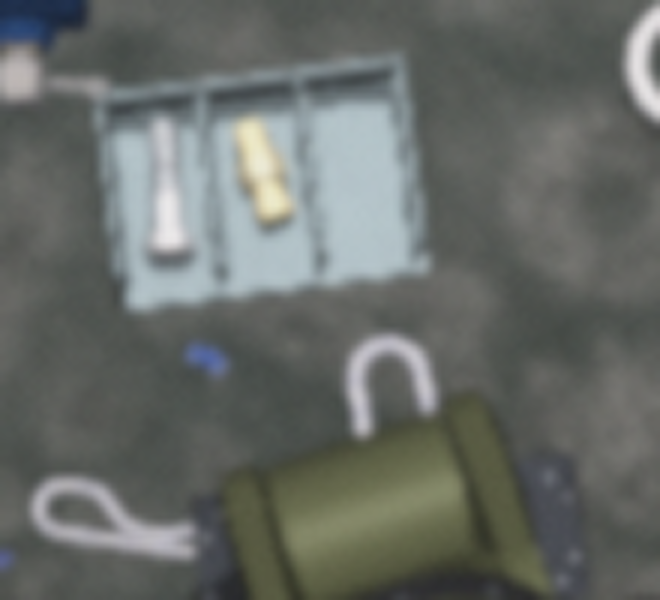

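>>> {"op": "arm_command", "data": {
  "plan": [-0.3,0,0,0,0,-0.3,0,0,0,0,-0.3,0,0,0,0,-0.3,0,0,0.12,0,-0.3,0,0,0.25,0,-0.3,0,-0.65,0.25,0,-0.3,0,-0.65,0.25,0,-0.3,0,-0.65,0.25,0,-0.3,0,-0.65,0.25,0,-0.3,0,-0.65,0.25,0,-0.3,0,-0.65,0.25,0,-0.3,0,-0.65,0.25,0]
}}

```text
time_s: 11.8
ee_pos: [0.4079, -0.0934, 0.3012]
eef_rot: [-3.142, -0.0, 0.088]
force: [-0.5, 0.2, -0.0]
grip_width: 0.0608
```

Run:
```python
from h import *
im=vision.camera("side"); cv2.imwrite("pics/side6f.png",im); cv2.imwrite(f"pics/side6.png",cv2.resize(im[160:240,190:310],None,fx=6,fy=6,interpolation=cv2.INTER_CUBIC))
im=vision.camera("top"); cv2.imwrite("pics/top6f.png",im); cv2.imwrite(f"pics/top6.png",cv2.resize(im[185:260,215:300],None,fx=8,fy=8,interpolation=cv2.INTER_CUBIC))
for n in("side","top"):
    for w in("clip_eye","clip_legs","clip_seat","clip_tip"):
        print(n,w,[(np.round(d["at"],1).tolist(),atz(n,d["at"],.004).round(4).tolist(),round(d["confidence"],2)) for d in vision.pinpoint(w,n)][:4])
```

```text
side clip_eye [([203.8, 224.6], [0.4436, 0.3222, 0.004], 0.58), ([214.4, 250.3], [0.5079, 0.198, 0.004], 0.4)]
side clip_legs [([222.7, 228.0], [0.4175, 0.1577, 0.004], 0.54), ([209.0, 223.6], [0.4292, 0.276, 0.004], 0.41)]
side clip_seat [([215.2, 249.6], [0.5037, 0.1923, 0.004], 0.73), ([211.5, 216.5], [0.4, 0.2626, 0.004], 0.6), ([217.8, 227.6], [0.4254, 0.1967, 0.004], 0.52)]
side clip_tip [([221.9, 210.6], [0.3628, 0.1835, 0.004], 0.61), ([214.9, 221.3], [0.4099, 0.2279, 0.004], 0.5)]
top clip_eye [([206.3, 245.8], [0.4947, 0.1662, 0.004], 0.72), ([177.6, 131.6], [0.5933, 0.5148, 0.004], 0.66), ([227.3, 190.1], [0.4352, 0.3363, 0.004], 0.55)]
top clip_legs [([232.7, 244.4], [0.4143, 0.1722, 0.004], 0.71), ([168.8, 148.4], [0.6195, 0.4635, 0.004], 0.62), ([231.2, 214.0], [0.4214, 0.2641, 0.004], 0.61)]
top clip_seat [([236.0, 246.1], [0.4042, 0.1673, 0.004], 0.74), ([169.5, 148.8], [0.6173, 0.4623, 0.004], 0.67)]
top clip_tip [([164.1, 158.5], [0.6335, 0.4326, 0.004], 0.71), ([249.5, 248.2], [0.3635, 0.1619, 0.004], 0.55), ([232.1, 222.5], [0.4179, 0.2384, 0.004], 0.51)]
```

View pics/top6.png

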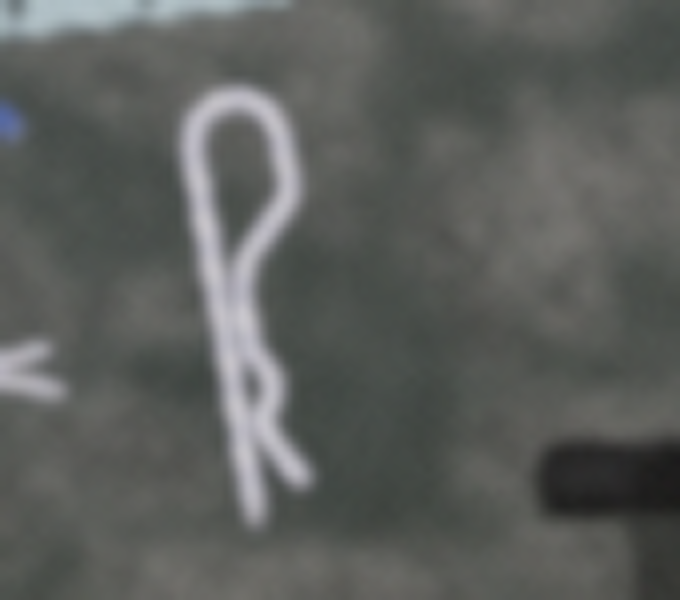

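View pics/side6.png

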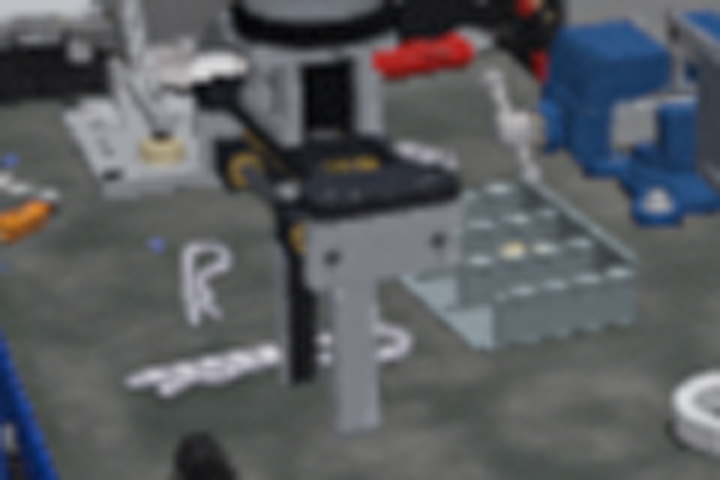

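Run:
```python
from h import *
f=lambda x,y: atz("top",(185+(y+.5)/8-.5,215+(x+.5)/8-.5),.004)[:2]
pts=dict(tip=(258,524),leg1=(195,160),leg2=(246,460),back=(237,86),hump=(277,385),bentend=(305,482),R=(293,185))
W={k:f(*v) for k,v in pts.items()}
for k,v in W.items(): print(k,v.round(4))
d=W["leg2"]-W["leg1"]; print("yaw",np.degrees(np.arctan2(d[1],d[0]))%360)
# LSQ pose: tip (137.5,-17), leg line y=-17, back (-30,0), bentend (~121,?) 
from scipy.optimize import least_squares
def r(p):
    c,s=np.cos(p[2]),np.sin(p[2]); L={k:np.array([[c,s],[-s,c]])@(v-p[:2]) for k,v in W.items()}
    return [L["tip"][0]-.1375,L["tip"][1]+.017,L["leg1"][1]+.017,L["leg2"][1]+.017,L["back"][0]+.03,L["bentend"][0]-.121]
s=least_squares(r,[.495,.166,3.2]); print(s.x,np.degrees(s.x[2]),np.round(s.fun,4))
c,sn=np.cos(s.x[2]),np.sin(s.x[2])
for k,v in W.items(): print(k,(np.array([[c,sn],[-sn,c]])@(v-s.x[:2])).round(4))
```

```text
tip [0.3619 0.1661]
leg1 [0.5006 0.187 ]
leg2 [0.386  0.1701]
back [0.5287 0.1704]
hump [0.4139 0.1578]
bentend [0.3772 0.1481]
R [0.49   0.1499]
yaw 188.3916381758035
[0.49843865 0.16924078 3.28661128] 188.30895531035074 [-0.002   0.0004 -0.0003 -0.0001 -0.0001  0.0021]
tip [ 0.1355 -0.0166]
leg1 [-0.0047 -0.0173]
leg2 [ 0.1111 -0.0171]
back [-0.0301  0.0033]
hump [ 0.0853 -0.0008]
bentend [0.1231 0.0034]
R [0.0112 0.018 ]
```

>>> {"op": "arm_command", "data": {
  "plan": [-0.6,0.224,0.652,0,0.025,-0.6,0.224,0.652,0,0.025,-0.6,0.224,0.652,0,0.025,-0.6,0.224,0.652,0,0.025,-0.6,0.224,0.652,0,0.025,-0.6,0.224,0.652,0,0.025,-0.6,0.224,0.652,0,0.025,-0.6,0.224,0.652,-0.1,0.025,-0.6,0.224,0.652,-0.18,0.025,-0.6,0.224,0.652,-0.24,0.025,-0.6,0.224,0.652,-0.2525,0.025,-0.6,0.224,0.652,-0.2525,0.025,-0.6,0.224,0.652,-0.2525,0.025]
}}

```text
time_s: 13.6
ee_pos: [0.4975, 0.168, 0.2006]
eef_rot: [3.142, -0.0, 0.143]
force: [-0.5, 0.5, 0.0]
grip_width: 0.0757
```

Run:
```python
from h import *
im=vision.camera("side"); cv2.imwrite(f"pics/side7.png",cv2.resize(im[160:240,190:310],None,fx=6,fy=6,interpolation=cv2.INTER_CUBIC))
o=sensors.get_obs(); print(o["ee_pos"],o["eef_rot"],o["qpos"],o["force"])
```

```text
[0.49754123 0.16808011 0.20058849] [-3.14159230e+00 -3.02990663e-04  1.43001861e-01] [ 2.56040115e-01  5.11185439e-01  1.75828082e+00 -4.41902300e-05
  8.71825300e-01  1.68386301e+00] [-0.67841365 -0.44280735 -0.39219782]
```

View pics/side7.png

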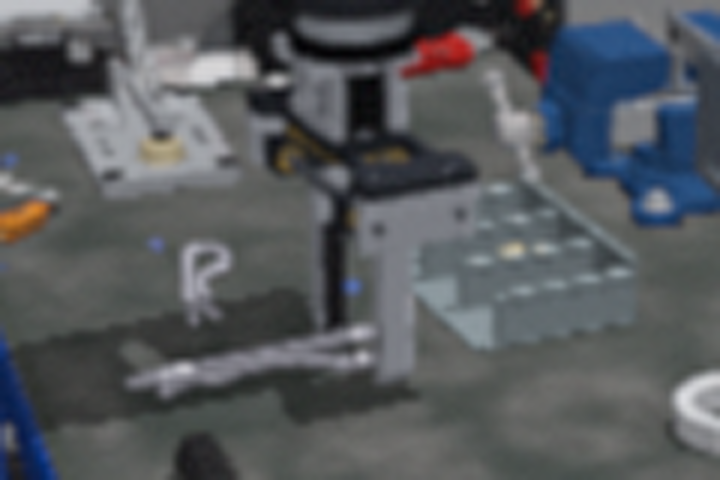

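>>> {"op": "arm_command", "data": {
  "plan": [0.5,0,0,0,0,0.5,0,0,0,0,0.5,0,0,0,0,0.5,0,0,0,0,0.5,0,0,0,0,0.5,0,0,0,0,0.5,0,0,0.03,0,0.5,0,0,0.1,0,0.5,0,0,0.2,0,0.5,0,0,0.3,0,0.5,0,0,0.3,0],
  "newtons": 60
}}

```text
time_s: 14.75
ee_pos: [0.4981, 0.1687, 0.3261]
eef_rot: [-3.141, -0.009, 0.143]
force: [0.4, 0.7, -1.8]
grip_width: 0.0404
```

Run:
```python
from h import *
im=vision.camera("side"); cv2.imwrite(f"pics/side8.png",cv2.resize(im[140:240,190:310],None,fx=6,fy=6,interpolation=cv2.INTER_CUBIC))
```

```text
(no output)
```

View pics/side8.png

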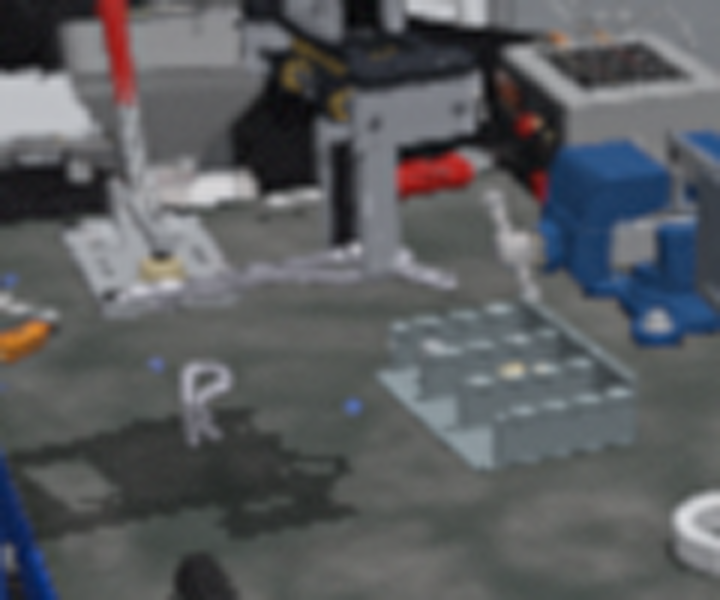

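>>> {"op": "arm_command", "data": {
  "plan": [0.5,-0.1775,-0.73,0.1,0.833,0.5,-0.1775,-0.73,0.1,0.833,0.5,-0.1775,-0.73,0.1,0.833,0.5,-0.1775,-0.73,0.1,0.833,0.5,-0.1775,-0.73,0.1,0.833,0.5,-0.1775,-0.73,0.1,0.833,0.5,-0.1775,-0.73,0.1,0.833,0.5,-0.1775,-0.73,0.1,0.833,0.5,-0.1775,-0.73,0.1,0.833,0.5,-0.1775,-0.73,0.1,0.833,0.5,-0.1775,-0.73,0.1,0.833,0.5,-0.1775,-0.73,0.1,0.833,0.5,-0.1775,-0.73,0.1,0.833,0.5,-0.1775,-0.73,0.1,0.833]
}}

```text
time_s: 16.2
ee_pos: [0.4264, -0.1234, 0.3594]
eef_rot: [-3.14, -0.001, 1.889]
force: [0.2, -0.4, -1.2]
grip_width: 0.0403
```

>>> {"op": "arm_command", "data": {
  "plan": [0.5,0,0,0,0.4475,0.5,0,0,0,0.4475,0.5,0,0,0,0.4475,0.5,0,0,0,0.4475,0.5,0,0,0,0.4475,0.5,0,0,0,0.4475,0.5,0,0,0,0.4475,0.5,0,0,0,0.4475,0.5,0,0,0,0.4475,0.5,0,0,0,0.4475]
}}

```text
time_s: 17.2
ee_pos: [0.4265, -0.1235, 0.3601]
eef_rot: [3.142, -0.0, 2.823]
force: [0.3, -0.3, -1.6]
grip_width: 0.0399
```

Run:
```python
from h import *
im=vision.camera("side"); cv2.imwrite("pics/side9f.png",im); cv2.imwrite(f"pics/side9.png",cv2.resize(im[180:280,220:350],None,fx=6,fy=6,interpolation=cv2.INTER_CUBIC))
im=vision.camera("top"); cv2.imwrite("pics/top9f.png",im); cv2.imwrite(f"pics/top9.png",cv2.resize(im[130:260,290:420],None,fx=4.5,fy=4.5,interpolation=cv2.INTER_CUBIC))
o=sensors.get_obs(); print(o["ee_pos"],o["eef_rot"],o["qpos"],o["force"],o["grip_width"],o["time_s"])
```

```text
[ 0.42654859 -0.12348051  0.36015021] [-3.14158114e+00 -1.95621784e-04  2.82409580e+00] [-3.64295849e-01  1.08619894e-01  1.86060922e+00 -2.24026730e-05
  1.17255841e+00 -1.61758664e+00] [-0.54543478  0.58621435 -0.68367804] 0.04037413881744682 17.3
```

View pics/side9.png

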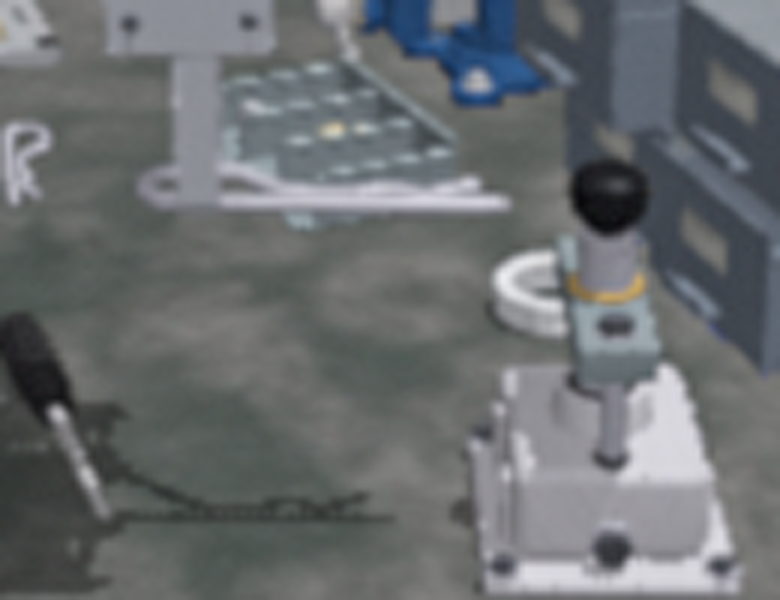

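View pics/top9.png

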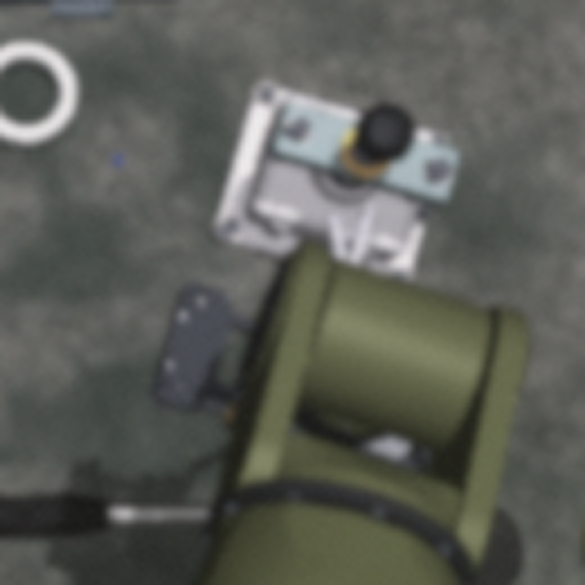

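```bash
cat >> h.py <<'E'
U=lambda a:(np.array([np.cos(a),np.sin(a),0]),np.array([-np.sin(a),np.cos(a),0]))
E
python3 - <<'E'
from h import *
e=np.array([.4265,-.1235,.1637]); u,v=U(np.radians(188.3+np.degrees(2.8235-.143)))
P3={"tip":e+.1375*u-.017*v,"bent":e+.121*u+.003*v,"back":e-.03*u,"legeye":e-.017*v}
for n in("side","top"):
    for k,x in P3.items(): print(n,k,proj(n,x)[0].round(1))
    print([(w,[(np.round(d["at"],1).tolist(),round(d["confidence"],2)) for d in vision.pinpoint(w,n)][:2]) for w in("clip_tip","clip_seat","clip_eye")])
su,sv=U(np.radians(-18)); c=np.array([.593,-.195,0])
S={"nut1":c+.045*sv+[0,0,.128],"nut2":c-.045*sv+[0,0,.128],"knob":c+[0,0,.166],"pillarlow":c-.045*sv+[0,0,.056],
 "pTL":c+.018*su+.057*sv+[0,0,.12],"pTR":c+.018*su-.057*sv+[0,0,.12],"pBR":c-.018*su-.057*sv+[0,0,.12],"pBL":c-.018*su+.057*sv+[0,0,.12],"fTL":c+.056*su+.067*sv+[0,0,.01],"fBL":c-.056*su+.067*sv+[0,0,.01],"fBR":c-.056*su-.067*sv+[0,0,.01],"fTR":c+.056*su-.067*sv+[0,0,.01]}
for n,ori in(("side",(180,250)),("top",(140,330))):
    im=cv2.imread(f"pics/{n}9f.png"); 
    if n=="top": im=cv2.imread("pics/top6f.png")
    o=(195,280) if n=="side" else ori
    c2=cv2.resize(im[o[0]:o[0]+90,o[1]:o[1]+90] if n=="side" else im[o[0]:o[0]+65,o[1]:o[1]+80],None,fx=6 if n=="side" else 9,fy=6 if n=="side" else 9,interpolation=cv2.INTER_CUBIC)
    s=6 if n=="side" else 9
    for k,x in S.items():
        r,cc=proj(n,x)[0]; cv2.circle(c2,(int((cc-o[1]+.5)*s),int((r-o[0]+.5)*s)),3,(0,0,255),-1)
    cv2.imwrite(f"pics/ov_{n}.png",c2)
o=(130,330); im=cv2.imread("pics/top9f.png")
c2=cv2.resize(im[155:200,350:400],None,fx=12,fy=12,interpolation=cv2.INTER_CUBIC)
for k,x in P3.items():
    r,cc=proj("top",x)[0]; cv2.circle(c2,(int((cc-350+.5)*12),int((r-155+.5)*12)),3,(0,0,255),-1)
cv2.imwrite("pics/ov_tip.png",c2)
im=cv2.imread("pics/side9f.png")
c2=cv2.resize(im[195:235,235:315],None,fx=9,fy=9,interpolation=cv2.INTER_CUBIC)
for k,x in P3.items():
    r,cc=proj("side",x)[0]; cv2.circle(c2,(int((cc-235+.5)*9),int((r-195+.5)*9)),3,(0,0,255),-1)
cv2.imwrite("pics/ov_tips.png",c2)
E
```

```text
side tip [213.3 304.6]
side bent [210.2 297.8]
side back [211.2 241.7]
side legeye [213.7 252.7]
[('clip_tip', [([216.9, 303.8], 0.85), ([251.9, 233.7], 0.71)]), ('clip_seat', [([211.5, 284.4], 0.83), ([209.1, 219.0], 0.5)]), ('clip_eye', [([208.3, 254.6], 0.86), ([201.3, 222.8], 0.59)])]
top tip [174.5 370.9]
top bent [178.2 362.2]
top back [231.5 348.9]
top legeye [222.6 357.9]
[('clip_tip', [([235.0, 224.3], 0.54), ([173.4, 373.4], 0.52)]), ('clip_seat', [([169.7, 152.8], 0.61), ([194.3, 367.7], 0.6)]), ('clip_eye', [([177.2, 131.9], 0.69), ([195.5, 368.5], 0.63)])]
```

View pics/ov_side.png

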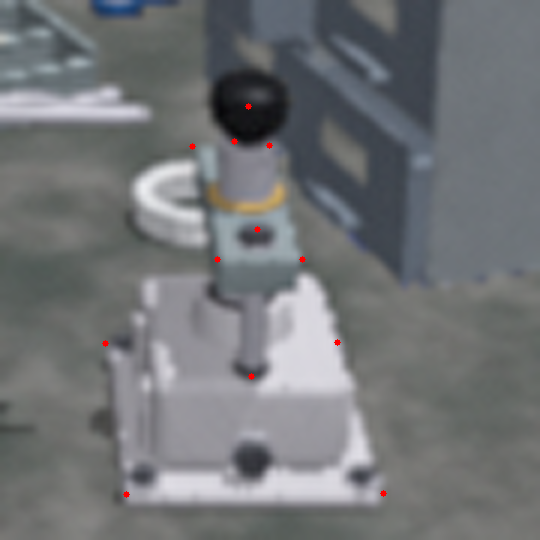

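View pics/ov_top.png

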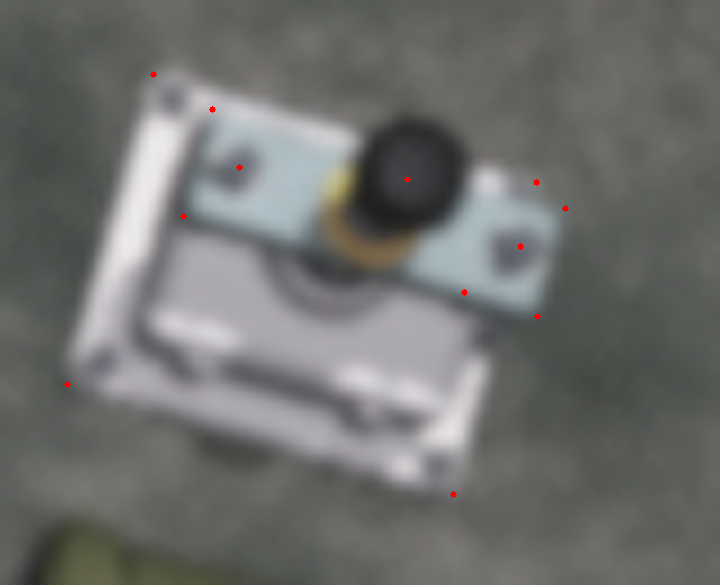

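View pics/ov_tip.png

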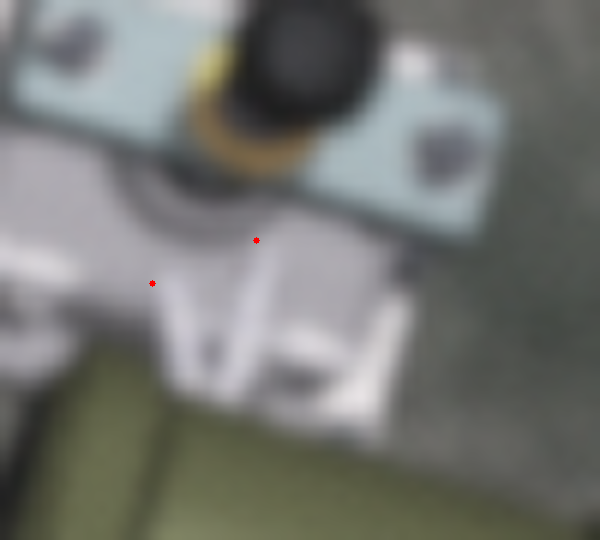

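View pics/ov_tips.png

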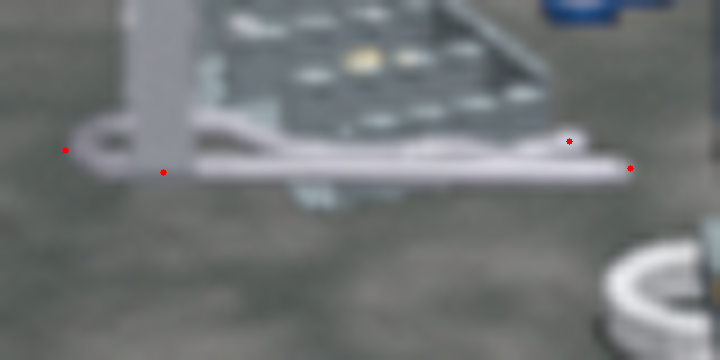

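The top view (right of the wrist) shows the clip's leg tip at about (175,372) and the bent end at about (178,364). The side view shows the leg level, with its tip at (213.5,304.3), as predicted. I'll lower it to hole height in front of the rod and compare again.

>>> {"op": "arm_command", "data": {
  "plan": [0.5,0,0,-0.06,0,0.5,0,0,-0.12,0,0.5,0,0,-0.18,0,0.5,0,0,-0.195,0,0.5,0,0,-0.195,0,0.5,0,0,-0.195,0]
}}

```text
time_s: 18.2
ee_pos: [0.4269, -0.1236, 0.2833]
eef_rot: [-3.142, 0.001, 2.825]
force: [0.3, -0.1, -1.5]
grip_width: 0.0404
```

Run:
```python
from h import *
S=vision.camera("side"); T=vision.camera("top"); cv2.imwrite("pics/side10f.png",S); cv2.imwrite("pics/top10f.png",T)
ob=sensors.get_obs(); p=ob["ee_pos"]; print(p,ob["eef_rot"],ob["force"])
e=np.array([p[0],p[1],p[2]-.1965]); u,v=U(np.radians(188.3)+ob["eef_rot"][2]-.143)
su,sv=U(np.radians(-18)); c=np.array([.593,-.195,0]); h=c+[0,0,.086]
PP=[e+a*u-.017*v for a in np.linspace(0,.1375,8)]; A=[h+a*su for a in np.linspace(-.045,.045,10)]
for n,im,o,w,hh,s in(("side",S,(215,250),85,60,9),("top",T,(150,345),60,50,12)):
    c2=cv2.resize(im[o[0]:o[0]+hh,o[1]:o[1]+w],None,fx=s,fy=s,interpolation=cv2.INTER_CUBIC)
    cv2.imwrite(f"pics/raw10_{n}.png",c2)
    for X,col in((PP,(0,0,255)),(A,(0,255,0))):
        for r,cc in proj(n,X): cv2.circle(c2,(int((cc-o[1]+.5)*s),int((r-o[0]+.5)*s)),2,col,-1)
    cv2.imwrite(f"pics/ov10_{n}.png",c2)
    print(n,[(w,[(np.round(d["at"],1).tolist(),round(d["confidence"],2)) for d in vision.pinpoint(w,n)][:2]) for w in("clip_tip","rod_hole")], proj(n,[PP[-1],h]).round(1).tolist())
```

```text
[ 0.42679802 -0.1235636   0.28333167] [-3.14149223e+00  1.85173197e-03  2.82526570e+00] [-0.23278459 -0.29359907 -1.46976442]
side [('clip_tip', [([240.3, 302.8], 0.74), ([215.5, 223.4], 0.41)]), ('rod_hole', [([237.6, 322.6], 0.63)])] [[239.1, 304.1], [239.2, 319.9]]
top [('clip_tip', [([231.4, 223.4], 0.68), ([162.7, 158.8], 0.65)]), ('rod_hole', [([167.2, 369.6], 0.59), ([168.2, 223.6], 0.54)])] [[179.5, 364.9], [165.7, 368.5]]
```

View pics/ov10_side.png

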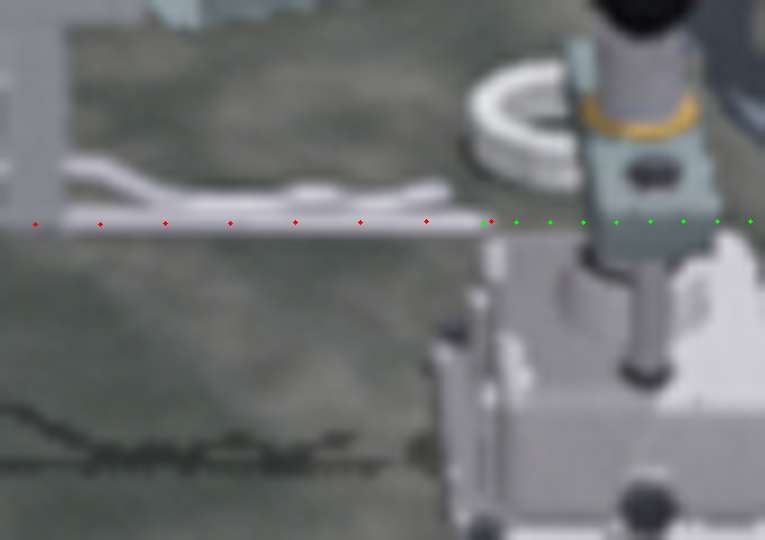

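View pics/ov10_top.png

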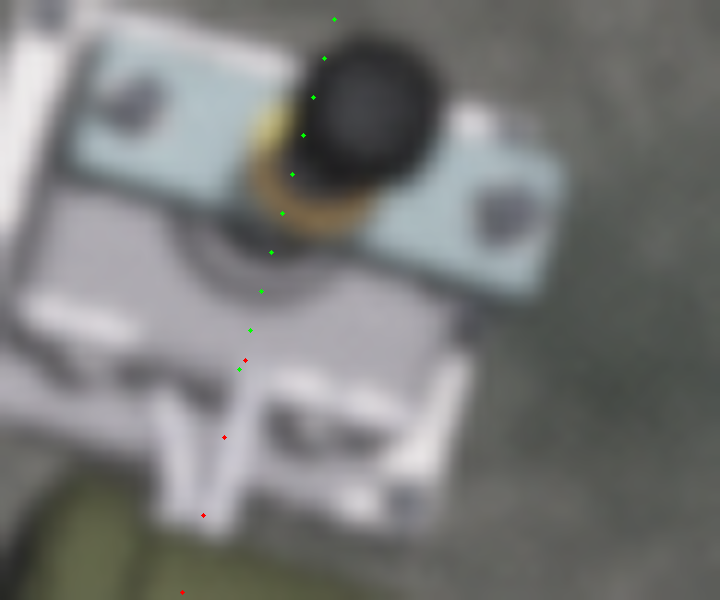

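View pics/raw10_top.png

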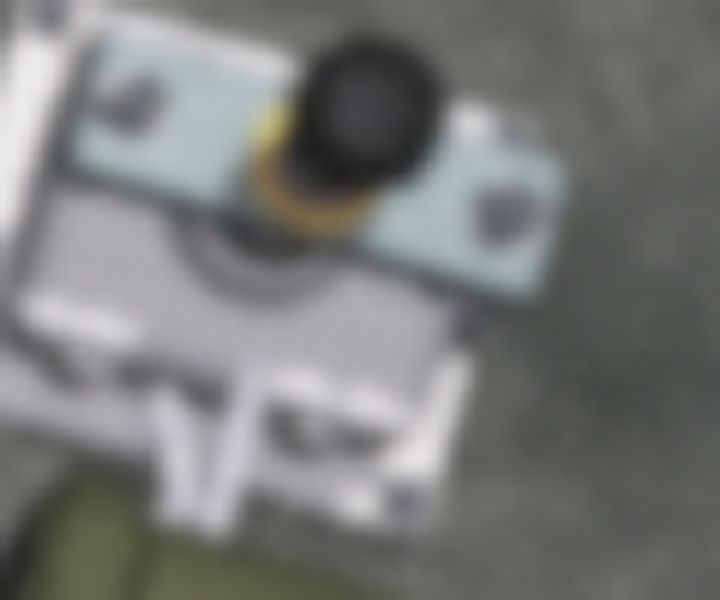

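Run:
```python
from h import *
from scipy.optimize import least_squares
px=lambda x,y:(150+(y+.5)/12-.5,345+(x+.5)/12-.5)
su,sv=U(np.radians(-18))
Z=lambda p,z: atz("top",px(*p),z)
for nm,pts,z in(("nuts",[(133,103),(507,212)],.127),("plate",[(100,30),(68,160),(568,170),(540,298)],.12)):
    m=np.mean([Z(p,z) for p in pts],0); print(nm,m.round(4),"u,v",(m@su).round(4),(m@sv).round(4))
for nm,ps in(("side10",),) if 0 else []: pass
for p in[(251,378),(240,425),(231,470),(221,520)]:
    w=Z(p,.087); print("leg",w.round(4),"u,v",(w@su).round(4),(w@sv).round(4))
ob=sensors.get_obs(); p=ob["ee_pos"]; print("leg by TCP: v",(p@sv-.017).round(4),"tip u",(p@su+.1375).round(4))
t,e=tri((238.9,303.4),px(251,378)); print("tip tri",t.round(4),e,"u,v",t@su,t@sv)
for nm,s,tp,z in(("knob",(212.3,321.5),(158.4,375.3),.166),):
    t,e=tri(s,tp); print(nm,t.round(4),e,"u,v",t@su,t@sv)
# nut near (-v) in both
t,e=tri((195+235/6-.5,280+256/6-.5),px(507,212)); print("nut-",t.round(4),e,"u,v",t@su,t@sv)
# automatic edges: leg row profile
T=cv2.imread("pics/top10f.png").astype(float).mean(2)
for r in range(180,194): print(r,T[r,355:374].round(0).astype(int).tolist())
```

```text
nuts [ 0.5928 -0.1937  0.127 ] u,v 0.6236 -0.001
plate [ 0.5927 -0.1949  0.12  ] u,v 0.6239 -0.0022
leg [ 0.5478 -0.1835  0.087 ] u,v 0.5777 -0.0052
leg [ 0.5364 -0.1802  0.087 ] u,v 0.5659 -0.0056
leg [ 0.5256 -0.1774  0.087 ] u,v 0.5547 -0.0063
leg [ 0.5135 -0.1743  0.087 ] u,v 0.5422 -0.0071
leg by TCP: v -0.0026 tip u 0.5814
tip tri [ 0.5486 -0.1835  0.0884] 0.0020363818276063557 u,v 0.5784305589361431 -0.005017703333607648
knob [ 0.5951 -0.1961  0.1661] 0.0015914644330254954 u,v 0.626609186799673 -0.002643822353810066
nut- [ 0.5789 -0.237   0.1251] 4.468149317849206e-05 u,v 0.6237536942598306 -0.04648917959710935
180 [118, 113, 117, 122, 131, 137, 144, 150, 156, 167, 180, 185, 185, 189, 190, 189, 184, 177, 174]
181 [107, 103, 110, 119, 120, 114, 120, 127, 138, 160, 184, 192, 195, 204, 210, 211, 203, 190, 182]
182 [130, 124, 135, 149, 140, 113, 101, 106, 123, 157, 186, 192, 188, 195, 205, 213, 209, 200, 194]
183 [156, 152, 163, 179, 172, 139, 111, 104, 123, 162, 187, 181, 158, 158, 171, 186, 194, 194, 197]
184 [170, 166, 175, 193, 192, 170, 145, 131, 142, 177, 191, 168, 131, 116,
[... 202 characters left out ...]
06, 125, 136, 129, 119]
187 [128, 133, 140, 168, 196, 196, 178, 170, 186, 200, 193, 171, 146, 122, 112, 115, 125, 129, 124]
188 [94, 100, 116, 157, 195, 199, 180, 173, 192, 202, 191, 174, 161, 150, 141, 137, 141, 149, 149]
189 [74, 81, 99, 144, 189, 199, 180, 176, 195, 198, 182, 167, 164, 163, 161, 159, 163, 165, 168]
190 [70, 73, 90, 136, 183, 197, 182, 181, 194, 183, 156, 141, 146, 153, 160, 164, 167, 172, 181]
191 [72, 75, 94, 138, 180, 193, 185, 190, 192, 168, 127, 107, 112, 125, 140, 147, 154, 168, 188]
192 [77, 79, 101, 140, 172, 180, 181, 192, 188, 153, 108, 91, 93, 104, 112, 116, 125, 144, 171]
193 [80, 77, 91, 119, 138, 145, 155, 175, 171, 135, 102, 89, 91, 94, 93, 91, 95, 110, 131]
```

In the top view the leg runs through (184.9,364.5) px. That puts it about 3 mm off the selector's centre line, towards −y, and about 1.5 mm high. I'll correct both, advance 15 mm and look again.

>>> {"op": "arm_command", "data": {
  "plan": [0.5,0.002,0.007,-0.003,0,0.5,0.02,0.002,-0.0033,0,0.5,0.038,-0.0043,-0.0033,0,0.5,0.038,-0.0043,-0.0033,0,0.5,0.038,-0.0043,-0.0033,0]
}}

```text
time_s: 19.0
ee_pos: [0.4419, -0.1253, 0.2807]
eef_rot: [-3.142, -0.0, 2.825]
force: [0.3, -0.4, -1.2]
grip_width: 0.0402
```

```bash
cat > look.py <<'E'
import sys
from h import *
k=sys.argv[1]
S=vision.camera("side"); T=vision.camera("top"); cv2.imwrite(f"pics/side{k}f.png",S); cv2.imwrite(f"pics/top{k}f.png",T)
ob=sensors.get_obs(); p=ob["ee_pos"]; print(p,ob["eef_rot"],ob["force"],ob["grip_width"],ob["time_s"])
e=np.array([p[0],p[1],p[2]-.1965]); u,v=U(np.radians(188.3)+ob["eef_rot"][2]-.143)
su,sv=U(np.radians(-18)); c=np.array([.593,-.1945,0]); h=c+[0,0,.086]
A=[h+a*su for a in np.linspace(-.06,.06,13)]
for n,im,o,w,hh,s in(("side",S,(215,250),85,60,9),("top",T,(150,345),60,50,12)):
    c2=cv2.resize(im[o[0]:o[0]+hh,o[1]:o[1]+w],None,fx=s,fy=s,interpolation=cv2.INTER_CUBIC)
    for X,col in((A,(0,255,0)),):
        for r,cc in proj(n,X): cv2.circle(c2,(int((cc-o[1]+.5)*s),int((r-o[0]+.5)*s)),2,col,-1)
    cv2.imwrite(f"pics/ov{k}_{n}.png",c2)
E
python3 look.py 11
```

```text
[ 0.44167152 -0.12519382  0.2808007 ] [-3.14158884e+00 -3.47743811e-04  2.82524842e+00] [-0.54432115 -1.09550458 -1.32022118] 0.04004246500462373 19.1
```

View pics/ov11_side.png

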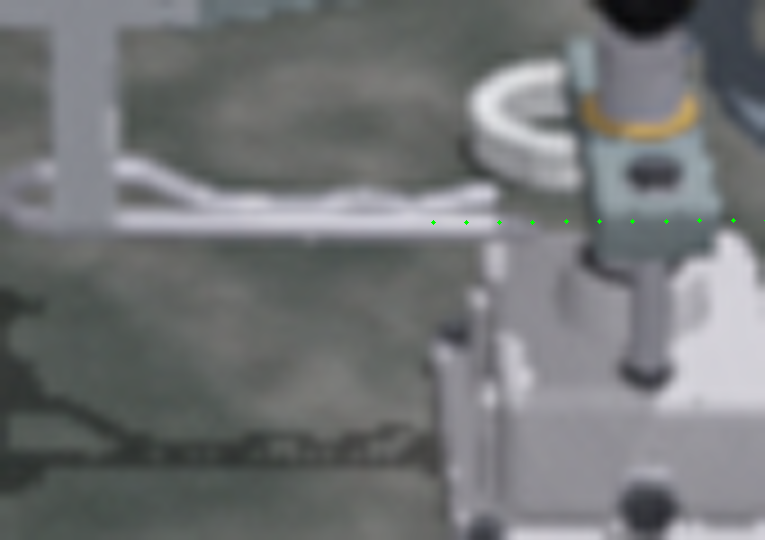

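View pics/ov11_top.png

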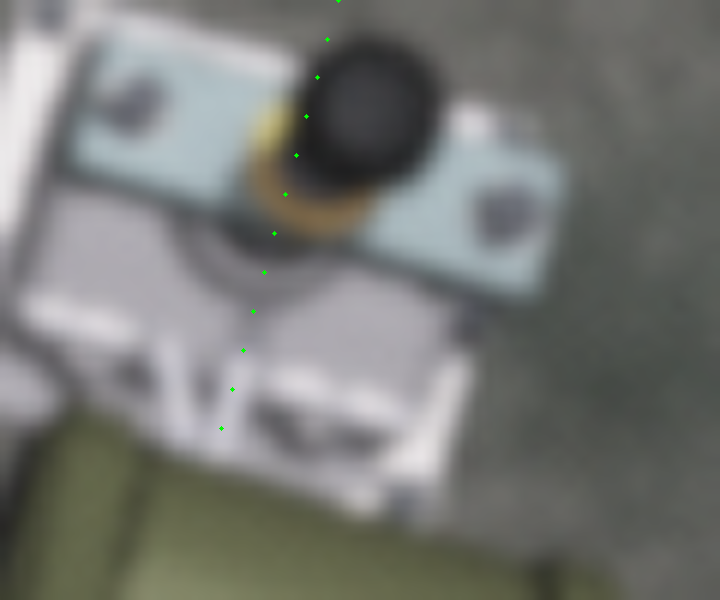

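The leg is now within 1 mm of the drawn hole axis in both views: top at (390,236) in the crop against 232, side at 224 against 221. One small trim, then I'll push the tip in slowly while watching the forces.

>>> {"op": "arm_command", "data": {
  "plan": [0.5,0.0006,0.002,0.0013,0,0.5,0.0125,-0.0019,0.0013,0,0.5,0.0244,-0.0058,0.0013,0,0.5,0.0363,-0.0096,0.0013,0,0.5,0.0482,-0.0135,0.0013,0,0.5,0.0602,-0.0173,0.0013,0,0.5,0.0602,-0.0173,0.0013,0]
}}

```text
time_s: 19.8
ee_pos: [0.4663, -0.1323, 0.2814]
eef_rot: [-3.142, 0.0, 2.825]
force: [0.1, 0.1, -1.3]
grip_width: 0.0403
```

```bash
python3 look.py 12
```

```text
[ 0.46586055 -0.13214445  0.28131037] [-3.14159091e+00 -2.90881112e-04  2.82524086e+00] [-0.37748115  0.11438772 -1.84891075] 0.04068939607965297 19.9
```

View pics/ov12_side.png

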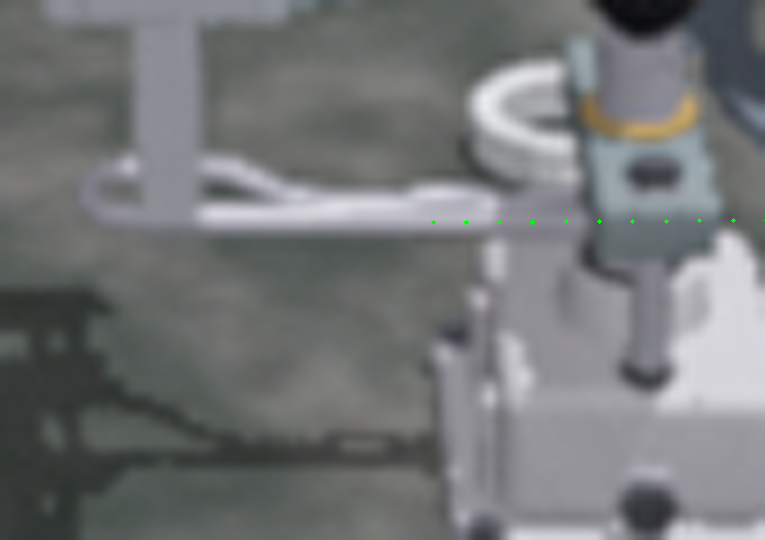

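View pics/ov12_top.png

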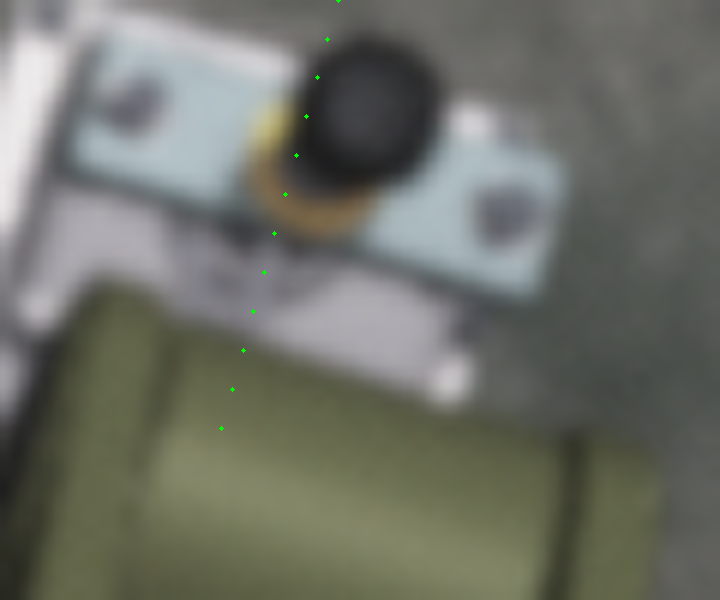

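No contact force, with the tip about 9 mm past the near face of the rod, so it has entered the hole. I'll continue.

>>> {"op": "arm_command", "data": {
  "plan": [0.5,0.0119,-0.0039,0,0,0.5,0.0238,-0.0077,0,0,0.5,0.0357,-0.0116,0,0,0.5,0.0476,-0.0155,0,0,0.5,0.0595,-0.0193,0,0,0.5,0.0595,-0.0193,0,0]
}}

```text
time_s: 20.5
ee_pos: [0.4901, -0.1399, 0.2813]
eef_rot: [3.141, 0.0, 2.825]
force: [1.2, 1.6, -0.0]
grip_width: 0.0403
```

>>> {"op": "arm_command", "data": {
  "plan": [0.5,0.0095,-0.0031,0,0,0.5,0.019,-0.0062,0,0,0.5,0.0285,-0.0093,0,0,0.5,0.0285,-0.0093,0,0]
}}

```text
time_s: 20.9
ee_pos: [0.5014, -0.1435, 0.2814]
eef_rot: [3.141, 0.0, 2.825]
force: [1.1, 2.0, 0.4]
grip_width: 0.0403
```

```bash
python3 look.py 13
```

```text
[ 0.50122277 -0.14349001  0.28158363] [3.14148435e+00 9.67618669e-04 2.82554504e+00] [ 1.33329319  2.37035064 -1.16084966] 0.04007559976532106 21.0
```

View pics/ov13_side.png

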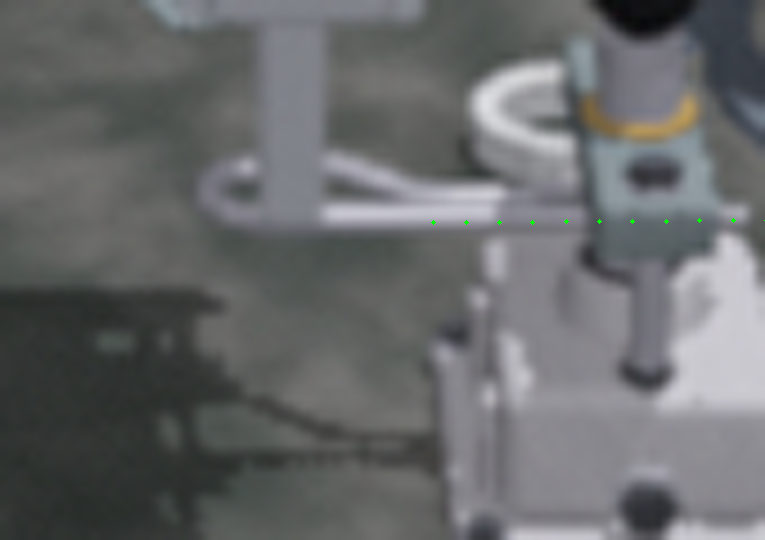

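View pics/ov13_top.png

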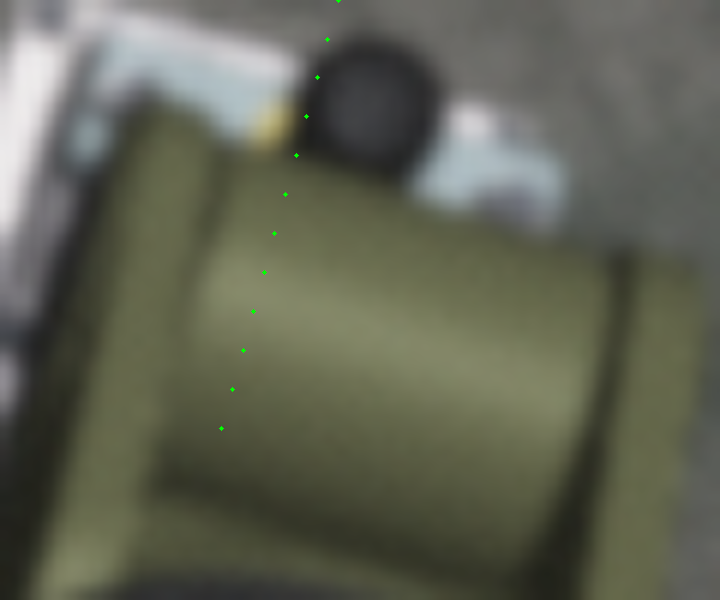

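The tip has come out on the far side, at (239,333) px in the side view. Now the snap.

>>> {"op": "arm_command", "data": {
  "plan": [0.5,0.0072,-0.0011,0,0,0.5,0.0143,-0.0035,0,0,0.5,0.0214,-0.0058,0,0,0.5,0.0286,-0.0081,0,0,0.5,0.0286,-0.0081,0,0]
}}

```text
time_s: 21.5
ee_pos: [0.513, -0.1471, 0.2818]
eef_rot: [-3.141, 0.002, 2.825]
force: [3.7, -0.6, -1.6]
grip_width: 0.0402
```

>>> {"op": "arm_command", "data": {
  "plan": [0.5,0.0048,-0.0015,0,0,0.5,0.0095,-0.0031,0,0,0.5,0.0095,-0.0031,0,0]
}}

```text
time_s: 21.8
ee_pos: [0.5165, -0.1482, 0.2815]
eef_rot: [-3.141, 0.001, 2.825]
force: [1.7, 0.3, -1.5]
grip_width: 0.0403
```

```bash
python3 look.py 14; python3 -c "
from h import *
for i in range(4):
    vision.camera('side'); o=sensors.get_obs(); su,sv=U(np.radians(-18)); print((o['force']@su).round(2),(o['force']@sv).round(2),(o['ee_pos']@su).round(4))"
```

```text
[ 0.51639482 -0.14816383  0.28156985] [-3.14149593e+00  8.37716039e-04  2.82514453e+00] [ 2.35996546 -0.82607934 -1.54343702] 0.04012544320993507 21.9
2.67 0.08 0.5369
2.61 -0.76 0.5369
2.91 0.03 0.5369
3.21 0.2 0.5369
```

View pics/ov14_side.png

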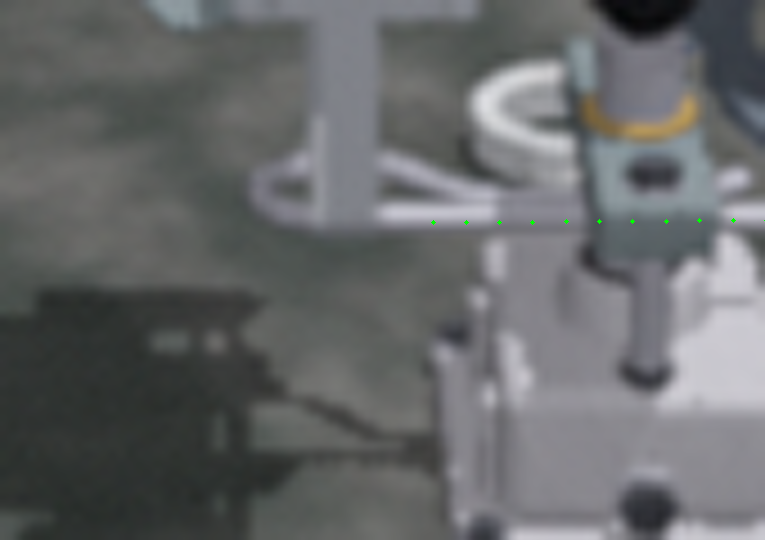

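>>> {"op": "arm_command", "data": {
  "plan": [0.5,0.0048,-0.0015,0,0,0.5,0.0071,-0.0023,0,0,0.5,0.0071,-0.0023,0,0]
}}

```text
time_s: 22.4
ee_pos: [0.5192, -0.149, 0.2813]
eef_rot: [-3.142, -0.0, 2.825]
force: [-0.5, 0.0, -1.1]
grip_width: 0.0401
```

```bash
python3 -c "
from h import *
for i in range(4):
    vision.camera('side'); o=sensors.get_obs(); su,sv=U(np.radians(-18)); print((o['force']@su).round(2),(o['force']@sv).round(2),(o['ee_pos']@su).round(4),o['force'])"
```

```text
-0.63 -0.4 0.5398 [-0.72408374 -0.1825122  -0.24693288]
0.03 0.06 0.5397 [ 0.04378386  0.05385092 -0.08765515]
0.27 -0.41 0.5397 [ 0.12625561 -0.46930074  0.17385318]
-0.11 -1.17 0.5397 [-0.46696489 -1.08371739 -0.46830532]
```

Pushing force is about 0 N at exactly the predicted home position (u = 0.5397). I'll release and go up.

>>> {"op": "arm_command", "data": {
  "plan": [0,0,0,0,0,-0.3,0,0,0,0,-0.5,0,0,0,0,-0.5,0,0,0,0,-0.5,0,0,0,0,-0.5,0,0,0.05,0,-0.5,0,0,0.15,0,-0.5,0,0,0.25,0,-0.5,-0.25,0.25,0.35,0,-0.5,-0.4,0.5,0.35,0,-0.5,-0.4,0.8,0.35,0,-0.5,-0.4,0.8,0.35,0,-0.5,-0.4,0.8,0.35,0,-0.5,-0.4,0.8,0.35,0,-0.5,-0.4,0.8,0.35,0,-0.5,-0.4,0.8,0.35,0]
}}

```text
time_s: 24.2
ee_pos: [0.3574, 0.1738, 0.4221]
eef_rot: [3.14, 0.001, 2.828]
force: [0.8, 0.1, 0.0]
grip_width: 0.0702
```

```bash
python3 look.py 15
python3 - <<'E'
from h import *
su,sv=U(np.radians(-18))
T=cv2.imread("pics/top15f.png"); cv2.imwrite("pics/top15.png",cv2.resize(T[145:220,320:420],None,fx=8,fy=8,interpolation=cv2.INTER_CUBIC))
S=cv2.imread("pics/side15f.png"); cv2.imwrite("pics/side15.png",cv2.resize(S[190:270,250:360],None,fx=7,fy=7,interpolation=cv2.INTER_CUBIC))
vision.camera("side");vision.camera("top")
for n in("side","top"):
    print(n,[(w,[(np.round(d["at"],1).tolist(),round(d["confidence"],2)) for d in vision.pinpoint(w,n)][:3]) for w in("clip_eye","clip_tip","clip_seat","rod_hole","knob_centre")])
E
```

```text
[0.35830443 0.17250388 0.421762  ] [3.14105029e+00 4.58511059e-04 2.82876036e+00] [ 0.60036739 -1.12309646  0.65866222] 0.07078998040408847 24.3
side [('clip_eye', [([203.6, 223.1], 0.62), ([240.6, 287.4], 0.47), ([180.1, 250.3], 0.44)]), ('clip_tip', [([235.9, 339.0], 0.71), ([184.5, 264.5], 0.56), ([215.1, 223.0], 0.45)]), ('clip_seat', [([209.4, 219.3], 0.61), ([237.0, 321.2], 0.59), ([185.9, 260.4], 0.58)]), ('rod_hole', [([237.4, 325.6], 0.62)]), ('knob_centre', [([213.9, 320.7], 0.77), ([239.1, 321.9], 0.33)])]
top [('clip_eye', [([194.9, 357.4], 0.72), ([176.5, 133.6], 0.67), ([226.0, 192.2], 0.4)]), ('clip_tip', [([147.9, 373.9], 0.77), ([162.2, 158.1], 0.47)]), ('clip_seat', [([167.8, 367.5], 0.72), ([232.7, 211.4], 0.57), ([169.3, 147.1], 0.46)]), ('rod_hole', [([170.3, 223.3], 0.59)]), ('knob_centre', [([159.0, 374.3], 0.73)])]
```

View pics/top15.png

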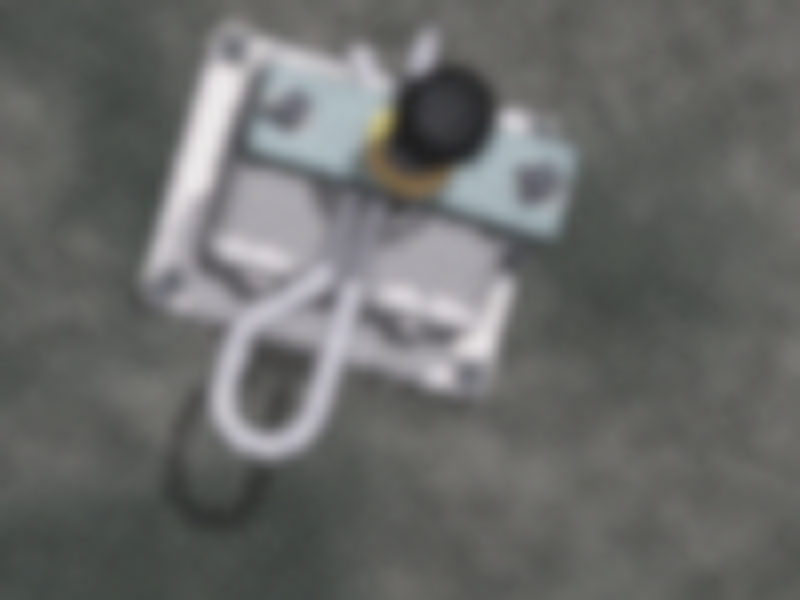

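View pics/side15.png

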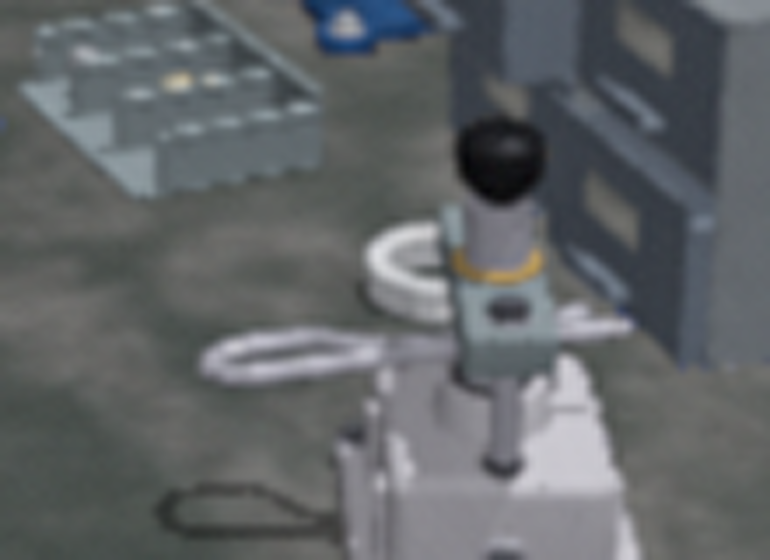

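Run:
```python
from h import *
su,sv=U(np.radians(-18))
t,e=tri((190+324/7-.5,250+630/7-.5),(145+32/8-.5,320+432/8-.5)); print("tip",t.round(4),e,"u-axis",t@su-.6237,"(expect .0535)")
b=atz("top",(145+460/8-.5,320+265/8-.5),.079); print("eye back u",b@su-.6237,"(expect -.114)")
print(sensors.get_obs()["force"]); job.hand_in(); print("ok")
```

```text
tip [ 0.6421 -0.2106  0.0954] 0.0017561591831823282 u-axis 0.052040815385181904 (expect .0535)
eye back u -0.11395432464939959 (expect -.114)
[-0.26622375 -0.04640498  0.20626405]
the job is handed in; nothing more can be done
ok
```

I set the rod to neutral and locked it there with the big R-clip, and I've handed the job in. The hand-in gave no verdict, so what follows rests on my own checks.

**What I did:** I lifted the knob 25 mm into the middle click. I pulled the clip out of the tray by its legs, laid it on the bench and gripped it again by the eye. I then pushed the straight leg through the cross-hole until the bent leg snapped over the rod, let go and moved the arm clear.

**Last checks:**
- **Rod:** it is in the middle click. The network put the knob about 1.6 px below the expected image row in the side view, but the picture shows the rod in neutral.
- **Clip position:** the tip is 52.0 mm beyond the rod axis (53.5 expected), and the back of the eye is 114.0 mm on the near side (114 expected). That puts the clip's seat point within about 2 mm of the hole's centre along the leg.
- **Snap:** the clip pulled itself forward near the end, and the push force was about 0 N at home, so the bent leg has snapped over. The spread itself could not be read directly.
- **Sag:** the eye end sags by a few degrees, within the 9 degrees expected.
- **Arm and bystanders:** the gripper is about 0.3 m clear and reads no contact force. I did not touch the other things; in the last pictures the tray parts and the ring look unmoved, but I did not measure them.

**Disagreement:** before insertion, the top camera put the leg about 3 mm to the side of where the arm's own position did. I followed the camera's view of the leg against the selector, and the tip went in without any noticeable force.

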